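Release the two-stage catch of the instrument case

TASK

Unlock the instrument case on the bench: press the safety tab down and, keeping it pressed, slide it away from the latch all the way to its stop, then lift the main latch lever up until it stands upright, and leave both like that. The safety tab is brittle, so feel your way and never load it with more than 20 N, and do not disturb the other things on and around the case.

Things in the scene. Friction and masses are not known exactly. Their poses are not given: they have to be found in the camera images.
- case: Closed dark grey instrument case, fixed to the bench, 180 (x) by 270 (y) by 90 mm high. Origin: centre of its underside; z up; -x is the front (robot side), where the latch's nose hooks over the edge. All offsets told here are in this frame's axes. The safety tab lies +y of the latch on the lid.
- safety: Mounting place of the safety catch (black base, tab, steel bolt) on the lid. Origin on the lid's top face, at (-35, 45, 90) mm in the case frame, same axes. The catch itself is mounted loosely: in each run all of it sits up to 4 mm off along y and it stands up to 6 mm high or low. These offsets stay put in a run and are NOT in this pose: find them by feel.
- tab_nominal (a point): Nominal (without the hidden offsets) centre of the flat top of the locked safety tab, 42 mm above the lid. The tab is a black ribbed plate 40 mm in x, its flat 40 mm in y (20 each way); at the +y end a lip 4 mm thick stands 5 mm above the flat. Nothing else at its height within 30 mm.
- tab_stop_nominal (a point): Nominal place of the same point with the tab at its stop, 16 mm to +y. The tab is sprung up: it starts to sink at 3 N, takes 4 N more per mm and bottoms hard at 3 mm (15 N). Only when about 2 mm or more down (11 N) does a tooth let it slide, against 2 to 5 N, to a hard stop; over its last 2.5 mm it pops up when let go and then stays. It breaks above 20 N.
- tab (a joint): How far the safety tab has slid toward the case's +y, in m: 0 locked (a steel bolt lies over the latch lever), 0.016 at its stop (lever free).
- latch_hinge (a point): Hinge axis of the latch lever, along the case's y, at (30, -30, 100) mm in the case frame, midway across the lever. The steel lever, 24 mm wide (y) and 8 mm thick, runs from here to the front (-x); its top is 14 mm above the lid.
- latch_grip (a point): Centre of the round black grip bar on the lever, 16 mm in diameter and 24 mm long (along y); it moves with the lever. Latch down: 105 mm in front (-x) of and 26 mm above the hinge, 36 mm above the lid. 25 mm are free at either end of it.
- latch (a joint): Angle of the latch lever, rad: 0 lying down, grows as its front end lifts, 1.57 upright, stop at 1.8. Stiff hinge (about 0.13 N m): it stays where it is left. Blocked at 0.02 to 0.25 while the tab is locked.
- tape_reel: Bystander: white ring, 48 mm across, 22 high, loose on the lid's rear -y part. Origin under its centre.
- slide_carton: Bystander: orange-red carton 36 x 75 x 24 mm high, loose on the lid's rear +y part. Origin under its centre.
- sample_jar: Bystander: clear jar, 48 mm across, 65 high, on the bench at the case's +y side. Origin under its centre.
- paper_roll: Bystander: white paper roll, 104 mm across, 62 high, standing at the case's -y side. Origin under its centre.
- glove_carton: Bystander: pale carton 70 x 110 x 45 mm high in front of the case. Origin under its centre.
- spatula_tool: Bystander: spatula 160 mm long lying in front of the case.
- steel_bowl: Bystander: steel bowl, 110 mm across, 45 high, on the right of the bench. Origin under its centre.

How it is judged:
By the outcome, as a careful person would: the job done as asked, in the order asked, and still so for the second after the job is handed in, with the robot touching nothing.
It also fails if it takes over 58 s, if anything falls off the work surface, if the arm or the gripper's body presses on something with over 40 N, if the wrist force passes 120 N, or if a joint passes its speed limit or range.

ROBOT

A 6-joint arm with a two-finger parallel gripper is mounted at the origin on the work surface. World frame = base frame: x ahead of the robot, y to its left, z up, the work surface at z = 0. Lengths are in mm, angles in rad, forces in N, time in s.
With the tool pointing down it reaches from about 350 to 850 mm from the base axis. Payload 8.1 kg.
Tool frame: the origin (TCP) lies at the very end of the fingers, on their centre line; the grasp point (between the pads) lies 19 mm behind it; x points along the fingers, y is the direction in which the jaws open and shut, and the axes are right-handed (so a half turn about x gives the same grasp; the last joint's range is limited). The gripper opens to 93 mm and grips with 3 to 60 N. Pads are 15 mm wide; open, the fingers measure 128 mm over their backs; the gripper's body (75 mm by 188 mm) begins 65 mm behind the grasp point.
Start: joints at [-1.19, 0.13, 1.488, -0, 1.523, -0.085], TCP at [269.502, -536.072, 218.635] pointing down, gripper open.
Joint ranges: [-2.96, 2.96], [-0.89, 2.26], [0.02, 2.5], [-1.34, 4.48], [0, 2.73], [-2.66, 2.66]. Speed limits (rad/s): [2.39, 2.39, 2.79, 3.14, 3.14, 3.14].

INTERFACE

Orientations are given as a unit quaternion [x, y, z, w].
In Python, from bench import ctrl gives the robot as it stands. The module is installed in compiled form; this text tells all that it offers.
- The arm moves only by the shell command python3 -m creep 'ROWS' [FORCE]. ROWS is JSON, a list of rows, each an object of numbers: "wx", "wy", "wz": the turn, a rotation vector about the tool's x, y, z in units of 6 degrees (1.0 is 6 degrees); "tx", "ty", "tz": the shift along the tool's x, y, z in units of 50 mm (1.0 is 50 mm); "gripper": the finger opening in mm, from 0 to 93. In form: [{"wx": .., "wy": .., "wz": .., "tx": .., "ty": .., "tz": .., "gripper": ..}, ...]. A call has 1 to 5 rows; each row is the pose to reach, as a shift and turn from the pose measured when the call began, along the tool's axes at that moment; what a row does not reach only later rows make up. A row lasts 1/10 s, in which the tool goes at most 50 mm and 8.59 degrees, less where a joint would pass 70% of its speed; a pose out of reach is approached as far as the arm can. A call with a gripper value outside its range is refused whole. The fingers move at their own pace and stop on an object; FORCE is the grip in N (left out, the last holds). Time passes only in rows, so rows that repeat a pose let the fingers close. It gives the time, the measured TCP pose, the force and the opening at its end, in the units of the state.
- ctrl.get_obs(): the state, without advancing time (a new reading comes with each control period).
- ctrl.grab_frame(name): name is "scene" or "top"; returns a dict with "img" (420x560x3 uint8, blue, green, red), "intrinsics" (3x3 intrinsics, pixels), "k1" (the pictures are not rectified: a ray, as slopes to the right and down, at radius r is drawn at 1 + k1 r^2 times it, then the intrinsics apply), "R" (3x3) and "t" (3): a world point X has camera coordinates R X + t. Camera axes: x right, y down, z forward; pixel columns grow to the right and rows downward; lengths in mm; the calibration is good to about 2 mm. A picture is of the moment at which its call begins. There is no depth.
- ctrl.hand_in(): hands the job in, once; it reports no verdict.
The state is a dict: "time": time; "joints": joint angles; "joint_vel": joint speeds; "tau": joint torques, N m; "eef_pos": TCP position; "tcp_rot": TCP orientation; "contact_force": force on the tool from outside, world axes, zero at the start; "moment": the same for the moment, N m; "grip_width": finger opening in mm.
Only numpy, scipy, OpenCV 4.12 (cv2) and the standard library are available. Lean on these libraries where they do the work, as an engineer would, in place of code of your own. Each camera call takes 0.05 s, during which the arm holds its last target.

## Working session

There is one attempt and no reset: what is moved stays moved. The work goes in short steps, Python scripts to look and compute and a shell command to move; the robot and the scene stay as the last step left them, time stands still between calls to the robot, and variables do not carry over. Pictures are saved under pics/ and viewed, and the job is handed in when it is done.

```bash
mkdir -p pics; python3 - <<'E'
from bench import ctrl
import cv2
o=ctrl.get_obs();print(o)
for n in("scene","top"):
    f=ctrl.grab_frame(n);cv2.imwrite(f"pics/{n}0.png",f["img"]);print(n,f["intrinsics"],f["k1"],f["R"],f["t"])
E
```

```text
{'time': 0.0, 'joints': array([-1.19039618e+00,  1.31189310e-01,  1.48926703e+00,  1.94718203e-05,
        1.52300331e+00, -8.54179688e-02]), 'joint_vel': array([-0.00100742, -0.00129301,  0.00114228,  0.00060298, -0.00101177,
       -0.00036206]), 'tau': array([-9.82349884e-04, -5.59842718e+01, -4.91764677e+01,  7.65184290e-02,
        3.55997379e-02, -1.23280606e-04]), 'eef_pos': array([ 269.29672609, -535.53266376,  217.57736997]), 'tcp_rot': array([-0.68792382, -0.16386014,  0.68810423, -0.16255229]), 'contact_force': array([ 0.79284459, -0.08588416, -0.17514899]), 'moment': array([ 0.00689222, -0.04691821,  0.01522593]), 'grip_width': 92.99428554886546}
scene [[411.10987645   0.         283.38089255]
 [  0.         411.10987645 218.17578628]
 [  0.           0.           1.        ]] 0.041537282868293494 [[ 0.54865006  0.83597897 -0.01105731]
 [ 0.4697797  -0.31920112 -0.82305388]
 [-0.69158524  0.44637406 -0.56785566]] [-297.26686505 -158.53743674 1312.88270329]
top [[437.19562871   0.         277.60988377]
 [  0.         437.19562871 210.96350846]
 [  0.           0.           1.        ]] -0.06868419164195773 [[-0.01115854 -0.99986391 -0.01215109]
 [-0.99161437  0.01262948 -0.12861354]
 [ 0.1287495   0.01061405 -0.99162034]] [  24.68832754  555.99557549 1047.88085693]
```

View pics/scene0.png

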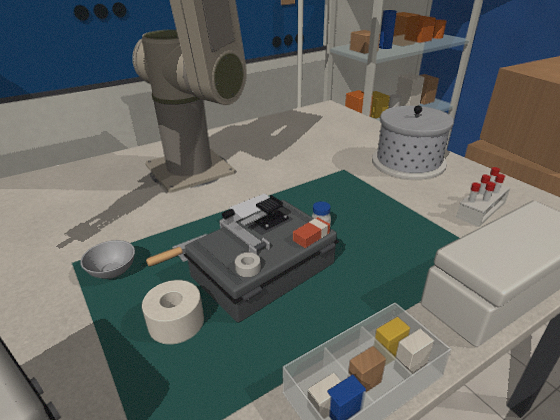

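View pics/top0.png

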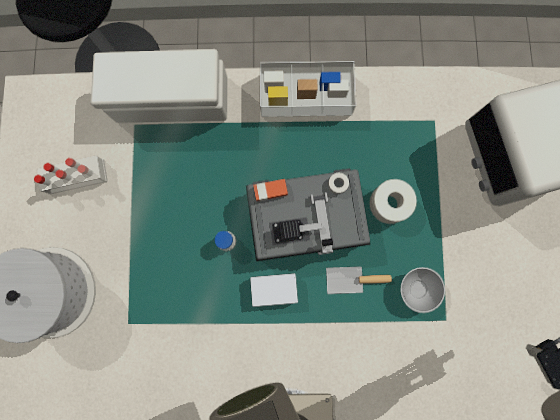

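The top view shows the case centred at about (308,215). The tab is near (288,231), the lever near (322,220) and the grip bar near (327,247). I'll enlarge both views.

```bash
python3 - <<'E'
import cv2
a=cv2.imread("pics/top0.png")[160:275,235:385];cv2.imwrite("pics/topc.png",cv2.resize(a,None,fx=5,fy=5,interpolation=cv2.INTER_CUBIC))
a=cv2.imread("pics/scene0.png")[185:325,175:345];cv2.imwrite("pics/scenec.png",cv2.resize(a,None,fx=4.2,fy=4.2,interpolation=cv2.INTER_CUBIC))
E
```

```text
(no output)
```

View pics/topc.png

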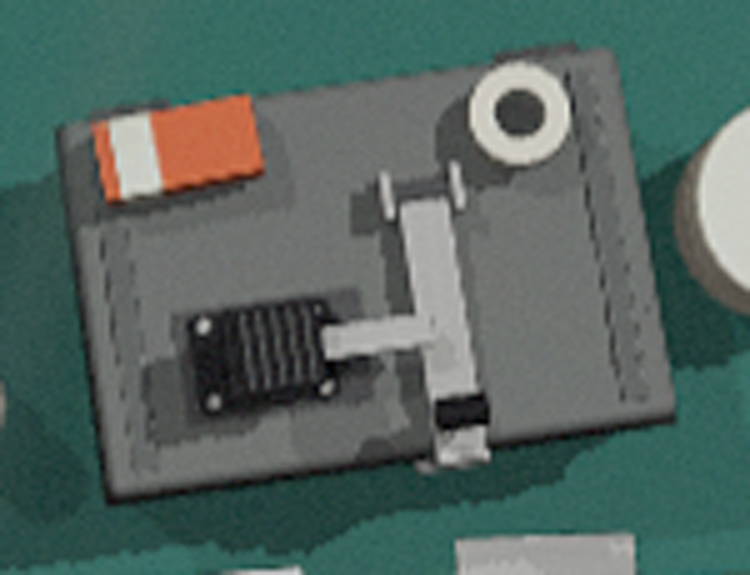

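View pics/scenec.png

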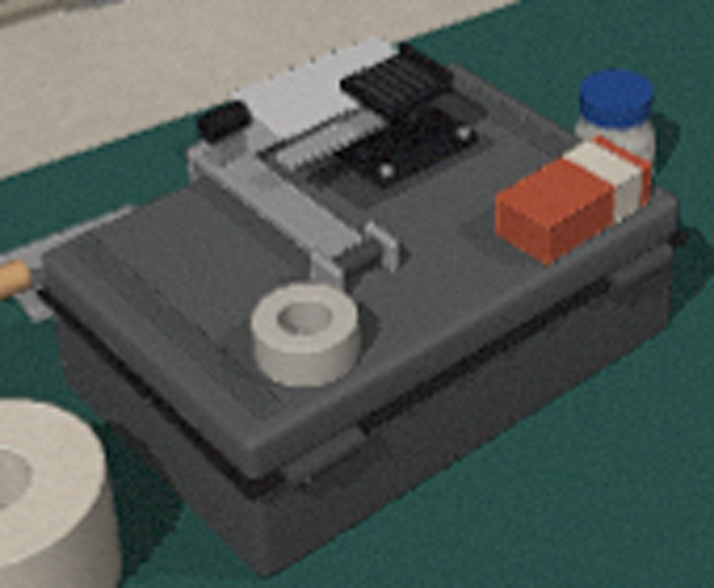

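```bash
cat > h.py <<'E'
import numpy as np,cv2
from scipy.optimize import least_squares
from scipy.spatial.transform import Rotation as Rn
CAM={"scene":(np.array([[411.10987645,0,283.38089255],[0,411.10987645,218.17578628],[0,0,1]]),0.041537282868293494,np.array([[0.54865006,0.83597897,-0.01105731],[0.4697797,-0.31920112,-0.82305388],[-0.69158524,0.44637406,-0.56785566]]),np.array([-297.26686505,-158.53743674,1312.88270329])),
"top":(np.array([[437.19562871,0,277.60988377],[0,437.19562871,210.96350846],[0,0,1]]),-0.06868419164195773,np.array([[-0.01115854,-0.99986391,-0.01215109],[-0.99161437,0.01262948,-0.12861354],[0.1287495,0.01061405,-0.99162034]]),np.array([24.68832754,555.99557549,1047.88085693]))}
def proj(c,X):
    K,k1,R,t=CAM[c];q=R@np.asarray(X,float)+t;s=q[:2]/q[2];s=s*(1+k1*(s@s));return np.array([K[0,0]*s[0]+K[0,2],K[1,1]*s[1]+K[1,2]])
def tri(a,b):  # a: {'top':px}
    return least_squares(lambda X:np.r_[proj("top",X)-a,proj("scene",X)-b],[600,-50,100]).x
def T(u,v):return np.array([235+u/5,160+v/5])-0.4
def S(u,v):return np.array([175+u/4.2,185+v/4.2])-0.38
def case(p,X):
    c,s=np.cos(p[2]),np.sin(p[2]);return np.array([p[0]+c*X[0]-s*X[1],p[1]+s*X[0]+c*X[1],X[2]])
E
cat > fit.py <<'E'
from h import *
print("grip",tri(T(462,410),S(223,120)))
print("reel top",tri(T(520,112),S(305,315)))
print("tab farR corner?",)
obs=[("top",(90,135,90),T(58,125)),("top",(90,-135,90),T(612,48)),("top",(-90,-135,90),T(675,415)),("top",(-90,135,90),T(108,497)),
("top",(-75,-30,126),T(462,410)),("scene",(-75,-30,126),S(223,120)),("scene",(-90,-135,90),S(47,262)),("scene",(90,-135,90),S(250,470)),("scene",(90,135,90),S(675,195)),]
r=least_squares(lambda p:np.concatenate([proj(c,case(p,X))-o for c,X,o in obs]),[600,-50,0],x_scale=[10,10,.1],loss="soft_l1")
print(r.x);
for c,X,o in obs:print(c,X,np.round(proj(c,case(r.x,X))-o,1))
p=r.x
for n,X in dict(safety=(-35,45,90),tab=(-35,45,132),stop=(-35,61,132),hinge=(30,-30,100),grip=(-75,-30,126)).items():
    w=case(p,X);print(n,np.round(w,1),np.round((proj("top",w)+.4-[235,160])*5),np.round((proj("scene",w)+.38-[175,185])*4.2))
E
python3 fit.py
```

```text
grip [473.31062499 -93.79404286 126.75706496]
reel top [ 612.4412719  -125.58046888  111.41573103]
tab farR corner?
[ 5.43607331e+02 -5.35229775e+01  1.34930725e-01]
top (90, 135, 90) [-0.4 -0.5]
top (90, -135, 90) [ 0.8 -1.5]
top (-90, -135, 90) [ 1.2 -0.3]
top (-90, 135, 90) [0.2 0.4]
top (-75, -30, 126) [0.  0.1]
scene (-75, -30, 126) [0.5 0.2]
scene (-90, -135, 90) [-2.6 -3. ]
scene (90, -135, 90) [ 0.1 -5.8]
scene (90, 135, 90) [ 2.5 -0.4]
safety [502.9 -13.6  90. ] [283. 354.] [393. 156.]
tab [502.9 -13.6 132. ] [284. 346.] [390.  89.]
stop [500.7   2.2 132. ] [249. 352.] [414.  78.]
hinge [577.4 -79.2 100. ] [421. 192.] [356. 258.]
grip [473.3 -93.3 126. ] [462. 411.] [225. 121.]
```

```bash
cat >> h.py <<'E'
P=np.array([543.6,-53.5,0.135])
def plan(ctrl,Xcase,jaw):  # target TCP in case frame, jaw 'x'/'y' in case frame
    o=ctrl.get_obs();R=Rn.from_quat(o["tcp_rot"]);w=case(P,Xcase)
    best=None
    for s in(1,-1):
        a=P[2]+(np.pi/2 if jaw=='y' else 0);y=s*np.array([np.cos(a),np.sin(a),0]);x=np.array([0,0,-1.]);z=np.cross(x,y)
        G=Rn.from_matrix(np.c_[x,y,z]);rv=(R.inv()*G).as_rotvec()
        if best is None or np.linalg.norm(rv)<np.linalg.norm(best):best=rv
    print("turn w",np.round(np.degrees(best)/6,3),"shift t",np.round(R.inv().apply(w-o["eef_pos"])/50,3),"target",np.round(w,1))
def st(ctrl):
    o=ctrl.get_obs();d=o["eef_pos"]-[P[0],P[1],0];c,s=np.cos(P[2]),np.sin(P[2])
    print("t",round(o["time"],2),"case",np.round([c*d[0]+s*d[1],-s*d[0]+c*d[1],d[2]],2),"Fcase",np.round([c*o["contact_force"][0]+s*o["contact_force"][1],-s*o["contact_force"][0]+c*o["contact_force"][1],o["contact_force"][2]],2),"M",np.round(o["moment"],2),"j",np.round(o["joints"],2),"gw",round(o["grip_width"],1))
    print(np.round(Rn.from_quat(o["tcp_rot"]).as_matrix(),3).tolist())
E
python3 - <<'E'
from h import *
from bench import ctrl
st(ctrl);plan(ctrl,(-35,45,190),'x');plan(ctrl,(-35,45,190),'y')
# tab estimate by corners
for n,a,b in[("x",0,0)]:
  for X in[(-55,25,132),(-15,25,132),(-55,65,132),(-15,65,132),(-55,69,137),(-15,69,137)]:
    w=case(P,X);print(X,np.round((proj("top",w)+.4-[235,160])*5),np.round((proj("scene",w)+.38-[175,185])*4.2))
E
```

```text
t 0.1 case [-336.68 -440.79  217.7 ] Fcase [-0.6  -0.27  0.13] M [ 0.03 -0.01  0.04] j [-1.19  0.13  1.49  0.    1.52 -0.09] gw 92.6
[[-0.001, 0.449, -0.893], [0.002, -0.893, -0.449], [-1.0, -0.002, -0.0]]
turn w [-1.1841e+01 -1.1000e-02  1.3000e-02] shift t [ 0.567 -7.229 -8.862] target [502.9 -13.6 190. ]
turn w [3.159e+00 1.000e-03 1.600e-02] shift t [ 0.567 -7.229 -8.862] target [502.9 -13.6 190. ]
(-55, 25, 132) [335. 384.] [335.  87.]
(-15, 25, 132) [322. 296.] [384. 120.]
(-55, 65, 132) [247. 397.] [395.  60.]
(-15, 65, 132) [234. 309.] [445.  91.]
(-55, 69, 137) [238. 397.] [401.  49.]
(-15, 69, 137) [225. 309.] [451.  79.]
```

```bash
python3 -m creep '[{"wx":-1.4,"ty":-0.6,"tz":-0.8,"gripper":0},{"wx":-2.8,"ty":-1.2,"tz":-1.5,"gripper":0},{"wx":-4.2,"ty":-1.8,"tz":-2.2,"gripper":0},{"wx":-5.6,"ty":-2.4,"tz":-2.95,"gripper":0},{"wx":-7.0,"ty":-3.0,"tz":-3.7,"gripper":0}]' 20
python3 - <<'E'
from h import *
from bench import ctrl
st(ctrl);plan(ctrl,(-35,45,190),'x')
E
```

```text
t 0.1 case [-336.68 -440.79  217.7 ] Fcase [-0.6  -0.27  0.13] M [ 0.03 -0.01  0.04] j [-1.19  0.13  1.49  0.    1.52 -0.09] gw 92.6
[[-0.001, 0.449, -0.893], [0.002, -0.893, -0.449], [-1.0, -0.002, -0.0]]
turn w [-1.1841e+01 -1.1000e-02  1.3000e-02] shift t [ 0.567 -7.229 -8.862] target [502.9 -13.6 190. ]schema error: expected keys wx, wy, wz, tx, ty, tz, gripper
```

All keys are required in every row.

```bash
python3 -m creep '[{"wx":-1.4,"wy":0,"wz":0,"tx":0,"ty":-0.6,"tz":-0.75,"gripper":0},{"wx":-2.8,"wy":0,"wz":0,"tx":0,"ty":-1.2,"tz":-1.5,"gripper":0},{"wx":-4.2,"wy":0,"wz":0,"tx":0,"ty":-1.8,"tz":-2.2,"gripper":0},{"wx":-5.6,"wy":0,"wz":0,"tx":0,"ty":-2.4,"tz":-2.95,"gripper":0},{"wx":-7.0,"wy":0,"wz":0,"tx":0,"ty":-3.0,"tz":-3.7,"gripper":0}]' 20
python3 - <<'E'
from h import *
from bench import ctrl
st(ctrl);plan(ctrl,(-35,45,190),'x')
E
```

```text
time: 0.6
eef_pos: [367.4, -316.6, 217.5]
tcp_rot: [0.583, 0.401, -0.583, 0.4]
contact_force: [0.5, -0.1, 0.4]
grip_width: 57.6
t 0.6 case [-210.04 -236.97  217.5 ] Fcase [ 0.45 -0.16  0.43] M [-0.1  -0.03  0.02] j [-0.82 -0.18  1.8   0.    1.53 -0.45] gw 57.6
[[-0.001, 0.934, -0.358], [0.002, -0.358, -0.934], [-1.0, -0.002, -0.002]]
turn w [-4.789 -0.018  0.011] shift t [ 0.56   0.36  -6.627] target [502.9 -13.6 190. ]
```

```bash
python3 -m creep '[{"wx":-1.2,"wy":0,"wz":0,"tx":0,"ty":0.05,"tz":-0.95,"gripper":0},{"wx":-2.4,"wy":0,"wz":0,"tx":0,"ty":0.1,"tz":-1.9,"gripper":0},{"wx":-3.6,"wy":0,"wz":0,"tx":0,"ty":0.2,"tz":-2.85,"gripper":0},{"wx":-4.79,"wy":0,"wz":0,"tx":0,"ty":0.25,"tz":-3.8,"gripper":0},{"wx":-4.79,"wy":0,"wz":0,"tx":0,"ty":0.3,"tz":-4.7,"gripper":0}]'
python3 - <<'E'
from h import *
from bench import ctrl
st(ctrl);plan(ctrl,(-35,45,190),'x')
E
```

```text
time: 1.1
eef_pos: [465.9, -100.5, 217.6]
tcp_rot: [0.464, 0.534, -0.464, 0.533]
contact_force: [0.9, -0.1, 0.2]
grip_width: 17.9
t 1.1 case [-83.36 -36.07 217.64] Fcase [ 0.82 -0.25  0.15] M [-0.07 -0.13 -0.02] j [-0.32 -0.21  1.82  0.    1.53 -0.46] gw 17.9
[[-0.001, 0.99, 0.139], [0.002, 0.139, -0.99], [-1.0, -0.001, -0.002]]
turn w [ 0.046 -0.022  0.007] shift t [ 0.556  0.975 -1.615] target [502.9 -13.6 190. ]
```

```bash
python3 -m creep '[{"wx":0.04,"wy":-0.02,"wz":0,"tx":0,"ty":0.5,"tz":-0.8,"gripper":0},{"wx":0.04,"wy":-0.02,"wz":0,"tx":0.2,"ty":0.98,"tz":-1.61,"gripper":0},{"wx":0.04,"wy":-0.02,"wz":0,"tx":0.7,"ty":0.98,"tz":-1.61,"gripper":0},{"wx":0.04,"wy":-0.02,"wz":0,"tx":1.2,"ty":0.98,"tz":-1.61,"gripper":0},{"wx":0.04,"wy":-0.02,"wz":0,"tx":1.2,"ty":0.98,"tz":-1.61,"gripper":0}]'
python3 - <<'E'
from h import *
from bench import ctrl
st(ctrl);plan(ctrl,(-35,45,145),'x')
for n in("scene","top"):
    f=ctrl.grab_frame(n)["img"];
    a=f[160:275,235:385] if n=="top" else f[145:285,175:345]
    cv2.imwrite(f"pics/{n}1.png",cv2.resize(a,None,fx=4.2,fy=4.2,interpolation=cv2.INTER_CUBIC))
st(ctrl)
E
```

```text
time: 1.6
eef_pos: [500.2, -12.8, 153.5]
tcp_rot: [0.463, 0.535, -0.466, 0.531]
contact_force: [-0.3, -0.2, -0.4]
grip_width: 0.3
t 1.6 case [-37.55  46.17 153.49] Fcase [-0.34 -0.18 -0.39] M [-0.07 -0.07  0.  ] j [-0.13 -0.09  1.83 -0.    1.41 -0.26] gw 0.3
[[-0.008, 0.991, 0.137], [0.001, 0.137, -0.991], [-1.0, -0.008, -0.002]]
turn w [ 0.019 -0.02   0.078] shift t [0.169 0.052 0.024] target [502.9 -13.6 145. ]
t 1.7 case [-35.35  44.89 157.59] Fcase [ 0.31 -0.39  0.67] M [-0.02 -0.16 -0.02] j [-0.13 -0.1   1.83 -0.    1.41 -0.26] gw 0.2
[[-0.002, 0.991, 0.135], [0.0, 0.135, -0.991], [-1.0, -0.002, -0.001]]
```

View pics/scene1.png

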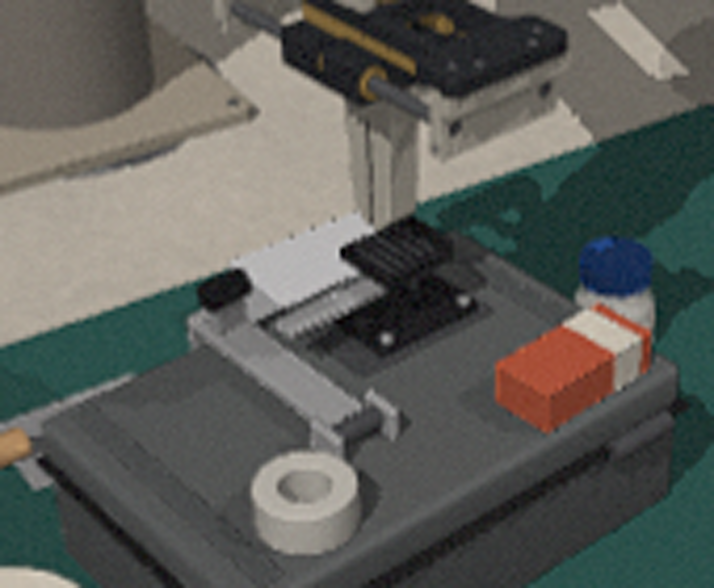

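```bash
python3 - <<'E'
from h import *
from bench import ctrl
for X in[(-35,45,157),(-17,37,157),(-17,53,157),(-53,37,157),(-53,53,157)]:
    w=case(P,X);print(X,np.round((proj("scene",w)+.38-[175,145])*4.2),np.round((proj("top",w)+.4-[235,160])*4.2))
f=ctrl.grab_frame("scene")["img"][180:230,240:300]
cv2.imwrite("pics/s2.png",cv2.resize(f,None,fx=12,fy=12,interpolation=cv2.INTER_CUBIC))
st(ctrl)
E
```

```text
(-35, 45, 157) [388. 215.] [240. 287.]
(-17, 37, 157) [399. 235.] [250. 250.]
(-17, 53, 157) [423. 224.] [219. 255.]
(-53, 37, 157) [354. 207.] [260. 319.]
(-53, 53, 157) [378. 196.] [230. 323.]
t 1.75 case [-34.56  44.5  158.73] Fcase [ 0.   -0.97  0.4 ] M [-0.04 -0.01 -0.04] j [-0.13 -0.1   1.83 -0.    1.41 -0.26] gw 0.8
[[-0.0, 0.991, 0.135], [0.0, 0.135, -0.991], [-1.0, -0.0, -0.0]]
```

View pics/s2.png

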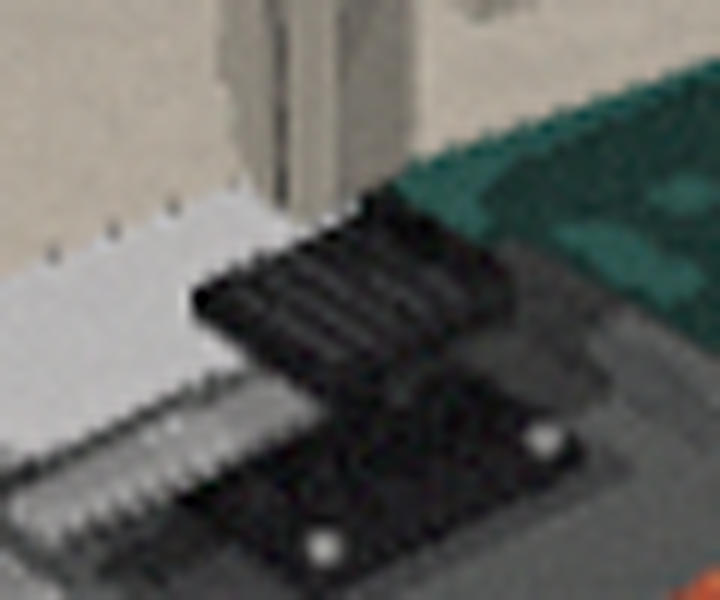

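View pics/top1.png

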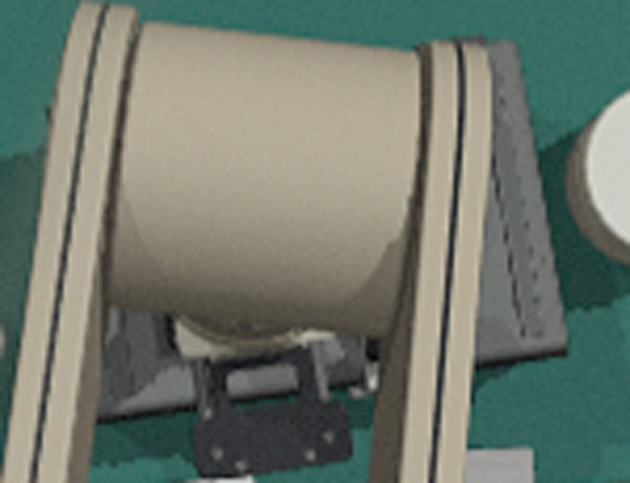

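```bash
python3 -m creep '[{"wx":0,"wy":0,"wz":0,"tx":0.1,"ty":0,"tz":0,"gripper":0},{"wx":0,"wy":0,"wz":0,"tx":0.2,"ty":0,"tz":0,"gripper":0},{"wx":0,"wy":0,"wz":0,"tx":0.26,"ty":0,"tz":0,"gripper":0},{"wx":0,"wy":0,"wz":0,"tx":0.29,"ty":0,"tz":0,"gripper":0},{"wx":0,"wy":0,"wz":0,"tx":0.3,"ty":0,"tz":0,"gripper":0}]'
python3 - <<'E'
from h import *
from bench import ctrl
st(ctrl);plan(ctrl,(-35,45,138),'x')
E
```

```text
time: 2.25
eef_pos: [503.2, -14.1, 143.5]
tcp_rot: [0.465, 0.533, -0.465, 0.532]
contact_force: [0.5, -0.1, 1.2]
grip_width: 0.3
t 2.25 case [-34.73  44.45 143.5 ] Fcase [ 0.45 -0.18  1.22] M [ 0.01 -0.08 -0.  ] j [-0.13 -0.08  1.84 -0.    1.38 -0.26] gw 0.3
[[-0.001, 0.991, 0.135], [0.0, 0.135, -0.991], [-1.0, -0.001, -0.0]]
turn w [-0.    -0.001  0.006] shift t [ 0.11  -0.005 -0.011] target [502.9 -13.6 138. ]
```

```bash
python3 -m creep '[{"wx":0,"wy":0,"wz":0,"tx":0.03,"ty":0,"tz":0,"gripper":0},{"wx":0,"wy":0,"wz":0,"tx":0.04,"ty":0,"tz":0,"gripper":0},{"wx":0,"wy":0,"wz":0,"tx":0.04,"ty":0,"tz":0,"gripper":0}]'
python3 -m creep '[{"wx":0,"wy":0,"wz":0,"tx":0.02,"ty":0,"tz":0,"gripper":0},{"wx":0,"wy":0,"wz":0,"tx":0.03,"ty":0,"tz":0,"gripper":0},{"wx":0,"wy":0,"wz":0,"tx":0.03,"ty":0,"tz":0,"gripper":0}]'
```

```text
time: 2.55
eef_pos: [503.2, -14.1, 141.5]
tcp_rot: [0.465, 0.533, -0.465, 0.532]
contact_force: [0.4, 0.9, -0.2]
grip_width: 0.2
time: 2.85
eef_pos: [503.1, -14.1, 139.9]
tcp_rot: [0.465, 0.533, -0.465, 0.532]
contact_force: [-0.3, 0.0, 0.4]
grip_width: 0.8
```

```bash
python3 -m creep '[{"wx":0,"wy":0,"wz":0,"tx":0.02,"ty":0,"tz":0,"gripper":0},{"wx":0,"wy":0,"wz":0,"tx":0.03,"ty":0,"tz":0,"gripper":0},{"wx":0,"wy":0,"wz":0,"tx":0.03,"ty":0,"tz":0,"gripper":0}]'
```

```text
time: 3.15
eef_pos: [503.0, -14.1, 138.2]
tcp_rot: [0.465, 0.533, -0.465, 0.532]
contact_force: [0.1, -0.2, -0.5]
grip_width: 0.6
```

```bash
python3 -m creep '[{"wx":0,"wy":0,"wz":0,"tx":0.01,"ty":0,"tz":0,"gripper":0},{"wx":0,"wy":0,"wz":0,"tx":0.02,"ty":0,"tz":0,"gripper":0},{"wx":0,"wy":0,"wz":0,"tx":0.02,"ty":0,"tz":0,"gripper":0}]'
```

```text
time: 3.45
eef_pos: [503.1, -14.1, 137.3]
tcp_rot: [0.465, 0.533, -0.465, 0.532]
contact_force: [0.6, 0.0, 0.3]
grip_width: 0.3
```

```bash
python3 -m creep '[{"wx":0,"wy":0,"wz":0,"tx":0.01,"ty":0,"tz":0,"gripper":0},{"wx":0,"wy":0,"wz":0,"tx":0.02,"ty":0,"tz":0,"gripper":0},{"wx":0,"wy":0,"wz":0,"tx":0.02,"ty":0,"tz":0,"gripper":0}]'
```

```text
time: 3.75
eef_pos: [503.3, -14.1, 136.7]
tcp_rot: [0.465, 0.533, -0.465, 0.533]
contact_force: [-2.0, 0.3, 4.7]
grip_width: 0.4
```

```bash
python3 -m creep '[{"wx":0,"wy":0,"wz":0,"tx":-0.04,"ty":0,"tz":0,"gripper":0},{"wx":0,"wy":0,"wz":0,"tx":-0.04,"ty":0,"tz":-0.05,"gripper":0},{"wx":0,"wy":0,"wz":0,"tx":-0.04,"ty":0,"tz":-0.1,"gripper":0},{"wx":0,"wy":0,"wz":0,"tx":-0.04,"ty":0,"tz":-0.13,"gripper":0},{"wx":0,"wy":0,"wz":0,"tx":-0.04,"ty":0,"tz":-0.15,"gripper":0}]'
python3 - <<'E'
from h import *
from bench import ctrl
st(ctrl);plan(ctrl,(-35,53,138.2),'x')
E
```

```text
time: 4.25
eef_pos: [502.1, -6.4, 138.4]
tcp_rot: [0.465, 0.533, -0.465, 0.532]
contact_force: [0.2, -0.4, -0.4]
grip_width: 0.4
t 4.25 case [-34.79  52.25 138.44] Fcase [ 0.18 -0.44 -0.43] M [ 0.02 -0.13 -0.06] j [-0.11 -0.08  1.85 -0.    1.37 -0.25] gw 0.4
[[-0.001, 0.991, 0.135], [0.0, 0.135, -0.991], [-1.0, -0.001, -0.0]]
turn w [ 0.003 -0.002  0.007] shift t [ 0.005 -0.004 -0.015] target [501.8  -5.7 138.2]
```

```bash
for i in 1; do python3 -m creep '[{"wx":0,"wy":0,"wz":0,"tx":0,"ty":0,"tz":-0.02,"gripper":0},{"wx":0,"wy":0,"wz":0,"tx":0,"ty":0,"tz":-0.03,"gripper":0},{"wx":0,"wy":0,"wz":0,"tx":0,"ty":0,"tz":-0.03,"gripper":0}]'; done
```

```text
time: 4.55
eef_pos: [501.9, -4.9, 138.4]
tcp_rot: [0.465, 0.533, -0.465, 0.532]
contact_force: [1.0, 0.6, -0.2]
grip_width: 0.4
```

```bash
python3 -m creep '[{"wx":0,"wy":0,"wz":0,"tx":0,"ty":0,"tz":-0.02,"gripper":0},{"wx":0,"wy":0,"wz":0,"tx":0,"ty":0,"tz":-0.02,"gripper":0}]'
```

```text
time: 4.75
eef_pos: [501.7, -3.8, 138.4]
tcp_rot: [0.465, 0.533, -0.465, 0.532]
contact_force: [0.5, -0.7, 0.1]
grip_width: 0.7
```

```bash
python3 -m creep '[{"wx":0,"wy":0,"wz":0,"tx":0,"ty":0,"tz":-0.02,"gripper":0},{"wx":0,"wy":0,"wz":0,"tx":0,"ty":0,"tz":-0.02,"gripper":0}]'
```

```text
time: 4.95
eef_pos: [501.6, -2.7, 138.4]
tcp_rot: [0.465, 0.533, -0.465, 0.532]
contact_force: [-0.1, 0.4, -0.1]
grip_width: 0.5
```

```bash
python3 -m creep '[{"wx":0,"wy":0,"wz":0,"tx":0,"ty":0,"tz":-0.02,"gripper":0},{"wx":0,"wy":0,"wz":0,"tx":0,"ty":0,"tz":-0.02,"gripper":0}]'
```

```text
time: 5.15
eef_pos: [501.4, -1.7, 138.4]
tcp_rot: [0.465, 0.533, -0.465, 0.532]
contact_force: [-0.5, -0.3, 0.1]
grip_width: 0.5
```

```bash
python3 -m creep '[{"wx":0,"wy":0,"wz":0,"tx":0,"ty":0,"tz":-0.02,"gripper":0},{"wx":0,"wy":0,"wz":0,"tx":0,"ty":0,"tz":-0.02,"gripper":0}]'
```

```text
time: 5.35
eef_pos: [501.3, -0.5, 138.4]
tcp_rot: [0.465, 0.533, -0.465, 0.532]
contact_force: [0.2, 0.2, -1.0]
grip_width: 0.6
```

```bash
python3 -m creep '[{"wx":0,"wy":0,"wz":0,"tx":0,"ty":0,"tz":-0.02,"gripper":0},{"wx":0,"wy":0,"wz":0,"tx":0,"ty":0,"tz":-0.02,"gripper":0}]'
```

```text
time: 5.55
eef_pos: [501.2, 0.4, 138.4]
tcp_rot: [0.465, 0.533, -0.465, 0.533]
contact_force: [-0.2, -1.5, 0.5]
grip_width: 0.5
```

```bash
python3 -m creep '[{"wx":0,"wy":0,"wz":0,"tx":0,"ty":0,"tz":-0.01,"gripper":0},{"wx":0,"wy":0,"wz":0,"tx":0,"ty":0,"tz":-0.01,"gripper":0}]'
python3 - <<'E'
from h import *
from bench import ctrl
st(ctrl)
E
```

```text
time: 5.75
eef_pos: [501.1, 0.7, 138.4]
tcp_rot: [0.465, 0.533, -0.465, 0.533]
contact_force: [1.0, -1.7, -0.6]
grip_width: 0.5
t 5.75 case [-34.82  59.38 138.38] Fcase [ 0.81 -1.83 -0.61] M [-0.44 -0.17 -0.02] j [-0.1  -0.09  1.86 -0.    1.37 -0.24] gw 0.5
[[-0.001, 0.991, 0.135], [-0.0, 0.135, -0.991], [-1.0, -0.001, 0.0]]
```

```bash
python3 -m creep '[{"wx":0,"wy":0,"wz":0,"tx":0.01,"ty":0,"tz":0.02,"gripper":0},{"wx":0,"wy":0,"wz":0,"tx":0.03,"ty":0,"tz":0.02,"gripper":0},{"wx":0,"wy":0,"wz":0,"tx":0.04,"ty":0,"tz":0.02,"gripper":0},{"wx":0,"wy":0,"wz":0,"tx":0.04,"ty":0,"tz":0.02,"gripper":0}]'
python3 - <<'E'
from h import *
from bench import ctrl
st(ctrl)
E
```

```text
time: 6.15
eef_pos: [501.4, -0.3, 136.8]
tcp_rot: [0.465, 0.533, -0.465, 0.533]
contact_force: [-0.5, 0.0, 3.8]
grip_width: 0.9
t 6.15 case [-34.6   58.43 136.8 ] Fcase [-0.52  0.09  3.83] M [ 0.    0.16 -0.01] j [-0.1  -0.08  1.86 -0.    1.37 -0.24] gw 0.9
[[-0.0, 0.991, 0.135], [-0.0, 0.135, -0.991], [-1.0, -0.0, 0.0]]
```

```bash
python3 -m creep '[{"wx":0,"wy":0,"wz":0,"tx":0.02,"ty":0,"tz":0,"gripper":0},{"wx":0,"wy":0,"wz":0,"tx":0.03,"ty":0,"tz":0,"gripper":0},{"wx":0,"wy":0,"wz":0,"tx":0.03,"ty":0,"tz":0,"gripper":0}]'
python3 - <<'E'
from h import *
from bench import ctrl
st(ctrl)
E
```

```text
time: 6.45
eef_pos: [501.6, -0.2, 135.9]
tcp_rot: [0.465, 0.533, -0.465, 0.533]
contact_force: [-2.7, 0.3, 8.0]
grip_width: 0.2
t 6.45 case [-34.4   58.47 135.92] Fcase [-2.68  0.65  8.04] M [-0.02  0.43 -0.01] j [-0.1  -0.08  1.86 -0.    1.37 -0.24] gw 0.2
[[0.0, 0.991, 0.135], [-0.0, 0.135, -0.991], [-1.0, 0.0, 0.0]]
```

```bash
python3 -m creep '[{"wx":0,"wy":0,"wz":0,"tx":0.02,"ty":-0.005,"tz":0,"gripper":0},{"wx":0,"wy":0,"wz":0,"tx":0.03,"ty":-0.005,"tz":0,"gripper":0},{"wx":0,"wy":0,"wz":0,"tx":0.038,"ty":-0.005,"tz":0,"gripper":0},{"wx":0,"wy":0,"wz":0,"tx":0.038,"ty":-0.005,"tz":0,"gripper":0}]'
python3 - <<'E'
from h import *
from bench import ctrl
st(ctrl)
E
```

```text
time: 6.85
eef_pos: [501.7, -0.1, 135.1]
tcp_rot: [0.465, 0.532, -0.465, 0.533]
contact_force: [-3.0, 0.6, 10.7]
grip_width: 0.8
t 6.85 case [-34.3   58.5  135.11] Fcase [-2.94  0.97 10.65] M [ 0.06  0.67 -0.01] j [-0.1  -0.08  1.86 -0.    1.36 -0.24] gw 0.8
[[0.001, 0.991, 0.135], [-0.0, 0.135, -0.991], [-1.0, 0.001, 0.0]]
```

```bash
python3 -m creep '[{"wx":0,"wy":0,"wz":0,"tx":0.024,"ty":-0.01,"tz":0,"gripper":0},{"wx":0,"wy":0,"wz":0,"tx":0.03,"ty":-0.01,"tz":0,"gripper":0},{"wx":0,"wy":0,"wz":0,"tx":0.034,"ty":-0.01,"tz":0,"gripper":0}]'
python3 - <<'E'
from h import *
from bench import ctrl
st(ctrl)
E
```

```text
time: 7.15
eef_pos: [501.8, -0.1, 134.8]
tcp_rot: [0.465, 0.532, -0.464, 0.534]
contact_force: [-4.7, 0.1, 11.0]
grip_width: 0.3
t 7.15 case [-34.26  58.51 134.75] Fcase [-4.63  0.69 11.  ] M [ 0.06  0.73 -0.  ] j [-0.1  -0.08  1.86 -0.    1.36 -0.24] gw 0.3
[[0.003, 0.991, 0.135], [-0.0, 0.135, -0.991], [-1.0, 0.003, 0.001]]
```

```bash
python3 -m creep '[{"wx":0,"wy":0,"wz":0,"tx":0.028,"ty":-0.015,"tz":-0.02,"gripper":0},{"wx":0,"wy":0,"wz":0,"tx":0.03,"ty":-0.015,"tz":-0.04,"gripper":0},{"wx":0,"wy":0,"wz":0,"tx":0.032,"ty":-0.015,"tz":-0.05,"gripper":0}]'
python3 - <<'E'
from h import *
from bench import ctrl
st(ctrl)
E
```

```text
time: 7.45
eef_pos: [501.5, 1.7, 134.7]
tcp_rot: [0.466, 0.531, -0.464, 0.534]
contact_force: [-4.3, -3.0, 11.8]
grip_width: 0.5
t 7.45 case [-34.3   60.34 134.7 ] Fcase [-4.67 -2.41 11.82] M [-0.51  0.52  0.05] j [-0.1  -0.09  1.86 -0.    1.36 -0.23] gw 0.5
[[0.005, 0.991, 0.135], [-0.001, 0.135, -0.991], [-1.0, 0.004, 0.002]]
```

```bash
python3 -m creep '[{"wx":0,"wy":0,"wz":-0.04,"tx":0.03,"ty":-0.01,"tz":-0.04,"gripper":0},{"wx":0,"wy":0,"wz":-0.04,"tx":0.03,"ty":-0.01,"tz":-0.06,"gripper":0},{"wx":0,"wy":0,"wz":-0.04,"tx":0.03,"ty":-0.01,"tz":-0.08,"gripper":0},{"wx":0,"wy":0,"wz":-0.04,"tx":0.03,"ty":-0.01,"tz":-0.1,"gripper":0}]'
python3 - <<'E'
from h import *
from bench import ctrl
st(ctrl)
E
```

```text
time: 7.85
eef_pos: [501.0, 6.0, 134.7]
tcp_rot: [0.465, 0.531, -0.465, 0.534]
contact_force: [-4.0, -2.6, 11.9]
grip_width: 0.7
t 7.85 case [-34.21  64.68 134.69] Fcase [-4.28 -2.05 11.95] M [-0.54  0.64 -0.01] j [-0.09 -0.09  1.86 -0.    1.36 -0.22] gw 0.7
[[0.002, 0.991, 0.135], [-0.003, 0.135, -0.991], [-1.0, 0.002, 0.004]]
```

```bash
python3 -m creep '[{"wx":0,"wy":0,"wz":-0.02,"tx":0.03,"ty":-0.01,"tz":-0.04,"gripper":0},{"wx":0,"wy":0,"wz":-0.02,"tx":0.03,"ty":-0.01,"tz":-0.06,"gripper":0},{"wx":0,"wy":0,"wz":-0.02,"tx":0.03,"ty":-0.01,"tz":-0.09,"gripper":0},{"wx":0,"wy":0,"wz":-0.02,"tx":0.03,"ty":-0.01,"tz":-0.12,"gripper":0}]'
python3 - <<'E'
from h import *
from bench import ctrl
st(ctrl)
E
```

```text
time: 8.25
eef_pos: [500.3, 11.3, 134.6]
tcp_rot: [0.464, 0.531, -0.466, 0.534]
contact_force: [-3.0, -2.6, 11.9]
grip_width: 0.8
t 8.25 case [-34.16  69.99 134.65] Fcase [-3.29 -2.17 11.91] M [-0.63  0.65 -0.  ] j [-0.08 -0.09  1.86 -0.    1.36 -0.21] gw 0.8
[[0.002, 0.991, 0.135], [-0.005, 0.135, -0.991], [-1.0, 0.001, 0.005]]
```

```bash
python3 -m creep '[{"wx":0,"wy":0,"wz":-0.02,"tx":0.03,"ty":-0.01,"tz":-0.03,"gripper":0},{"wx":0,"wy":0,"wz":-0.02,"tx":0.03,"ty":-0.01,"tz":-0.05,"gripper":0},{"wx":0,"wy":0,"wz":-0.02,"tx":0.03,"ty":-0.01,"tz":-0.07,"gripper":0},{"wx":0,"wy":0,"wz":-0.02,"tx":0.03,"ty":-0.01,"tz":-0.08,"gripper":0}]'
python3 - <<'E'
from h import *
from bench import ctrl
st(ctrl)
E
```

```text
time: 8.65
eef_pos: [499.9, 14.6, 134.6]
tcp_rot: [0.464, 0.531, -0.466, 0.534]
contact_force: [-4.1, -2.5, 12.4]
grip_width: 0.7
t 8.65 case [-34.14  73.39 134.58] Fcase [-4.38 -1.9  12.35] M [-0.57  0.66 -0.  ] j [-0.07 -0.09  1.86 -0.01  1.36 -0.2 ] gw 0.7
[[0.001, 0.991, 0.135], [-0.006, 0.135, -0.991], [-1.0, 0.0, 0.006]]
```

```bash
python3 -m creep '[{"wx":0,"wy":0,"wz":-0.02,"tx":0.026,"ty":-0.01,"tz":-0.02,"gripper":0},{"wx":0,"wy":0,"wz":-0.02,"tx":0.026,"ty":-0.01,"tz":-0.03,"gripper":0},{"wx":0,"wy":0,"wz":-0.02,"tx":0.026,"ty":-0.01,"tz":-0.04,"gripper":0}]'
python3 - <<'E'
from h import *
from bench import ctrl
st(ctrl)
E
```

```text
time: 8.95
eef_pos: [499.7, 15.9, 134.7]
tcp_rot: [0.463, 0.531, -0.467, 0.535]
contact_force: [-3.7, -3.0, 11.2]
grip_width: 0.3
t 8.95 case [-34.14  74.7  134.69] Fcase [-4.09 -2.46 11.16] M [-0.79  0.62  0.04] j [-0.06 -0.09  1.86 -0.01  1.36 -0.2 ] gw 0.3
[[0.001, 0.991, 0.135], [-0.008, 0.135, -0.991], [-1.0, -0.0, 0.008]]
```

```bash
python3 -m creep '[{"wx":0,"wy":0,"wz":0,"tx":0.026,"ty":-0.01,"tz":-0.02,"gripper":0},{"wx":0,"wy":0,"wz":0,"tx":0.026,"ty":-0.01,"tz":-0.03,"gripper":0},{"wx":0,"wy":0,"wz":0,"tx":0.026,"ty":-0.01,"tz":-0.03,"gripper":0}]'
python3 - <<'E'
from h import *
from bench import ctrl
st(ctrl)
E
```

```text
time: 9.25
eef_pos: [499.7, 16.1, 134.8]
tcp_rot: [0.463, 0.53, -0.467, 0.535]
contact_force: [-3.6, -4.8, 10.6]
grip_width: 0.6
t 9.25 case [-34.15  74.93 134.78] Fcase [-4.19 -4.28 10.59] M [-1.    0.58 -0.04] j [-0.06 -0.09  1.87 -0.01  1.36 -0.2 ] gw 0.6
[[0.002, 0.991, 0.134], [-0.01, 0.134, -0.991], [-1.0, 0.001, 0.01]]
```

```bash
python3 -m creep '[{"wx":0,"wy":0,"wz":0,"tx":0.026,"ty":-0.01,"tz":-0.03,"gripper":0},{"wx":0,"wy":0,"wz":0,"tx":0.026,"ty":-0.01,"tz":-0.04,"gripper":0},{"wx":0,"wy":0,"wz":0,"tx":0.026,"ty":-0.01,"tz":-0.045,"gripper":0}]'
python3 - <<'E'
from h import *
from bench import ctrl
st(ctrl)
E
```

```text
time: 9.55
eef_pos: [499.7, 16.5, 134.9]
tcp_rot: [0.463, 0.528, -0.468, 0.537]
contact_force: [-2.6, -7.2, 10.0]
grip_width: 0.3
t 9.55 case [-34.11  75.31 134.88] Fcase [-3.59 -6.76  9.96] M [-1.63  0.49 -0.04] j [-0.06 -0.09  1.87 -0.01  1.36 -0.19] gw 0.3
[[0.004, 0.991, 0.134], [-0.013, 0.134, -0.991], [-1.0, 0.002, 0.014]]
```

```bash
python3 -m creep '[{"wx":0,"wy":0,"wz":0,"tx":-0.03,"ty":0,"tz":0,"gripper":0},{"wx":0,"wy":0,"wz":0,"tx":-0.1,"ty":0,"tz":0,"gripper":0},{"wx":0,"wy":0,"wz":0,"tx":-0.4,"ty":0,"tz":0,"gripper":0},{"wx":0,"wy":0,"wz":0,"tx":-1.0,"ty":0,"tz":0,"gripper":40},{"wx":0,"wy":0,"wz":0,"tx":-1.6,"ty":0,"tz":0,"gripper":45}]'
python3 - <<'E'
from h import *
from bench import ctrl
st(ctrl);plan(ctrl,(-75,-30,215),'y')
f=ctrl.grab_frame("scene")["img"][145:285,175:345]
cv2.imwrite("pics/s3.png",cv2.resize(f,None,fx=4.2,fy=4.2,interpolation=cv2.INTER_CUBIC))
E
```

```text
time: 10.05
eef_pos: [498.7, 18.0, 215.8]
tcp_rot: [0.463, 0.529, -0.468, 0.536]
contact_force: [1.1, 0.3, 0.3]
grip_width: 12.1
t 10.05 case [-34.88  76.89 215.79] Fcase [1.12 0.19 0.33] M [-0.03 -0.01 -0.  ] j [-0.06 -0.15  1.77 -0.01  1.52 -0.19] gw 12.1
[[0.003, 0.991, 0.134], [-0.012, 0.134, -0.991], [-1.0, 0.001, 0.013]]
turn w [14.997  0.088 -0.102] shift t [ 0.042 -0.802  2.138] target [473.3 -93.3 215. ]
```

View pics/s3.png

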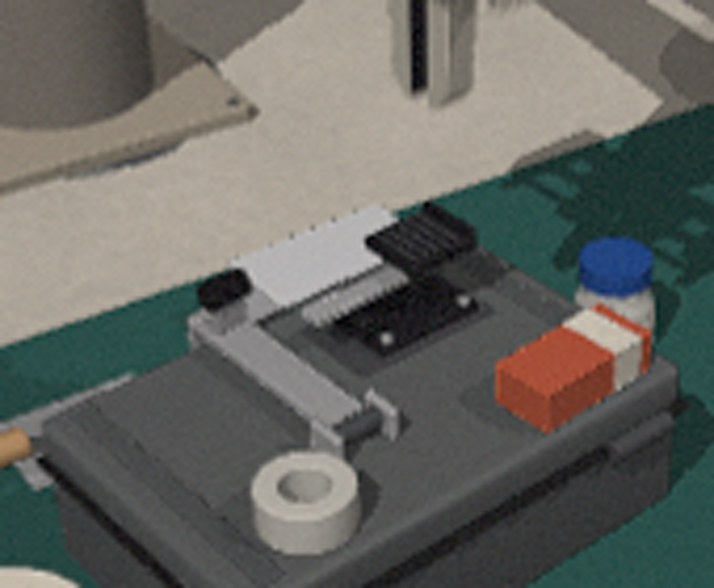

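```bash
python3 -m creep '[{"wx":1.4,"wy":0,"wz":0,"tx":0,"ty":-0.2,"tz":0.5,"gripper":45},{"wx":2.8,"wy":0,"wz":0,"tx":0,"ty":-0.4,"tz":1.0,"gripper":45},{"wx":4.2,"wy":0,"wz":0,"tx":0,"ty":-0.6,"tz":1.5,"gripper":45},{"wx":5.6,"wy":0,"wz":0,"tx":0,"ty":-0.8,"tz":2.0,"gripper":45},{"wx":7,"wy":0,"wz":0,"tx":0,"ty":-0.8,"tz":2.14,"gripper":45}]'
python3 - <<'E'
from h import *
from bench import ctrl
st(ctrl);plan(ctrl,(-75,-30,215),'y')
E
```

```text
time: 10.6
eef_pos: [475.7, -95.3, 224.3]
tcp_rot: [0.628, 0.322, -0.625, 0.334]
contact_force: [0.1, 0.8, 0.3]
grip_width: 45.0
t 10.6 case [-72.91 -32.28 224.27] Fcase [0.23 0.75 0.31] M [-0.06 -0.04 -0.02] j [-0.3  -0.2   1.8  -0.01  1.53  0.31] gw 45.0
[[0.012, 0.822, -0.57], [-0.013, -0.569, -0.822], [-1.0, 0.017, 0.004]]
turn w [ 7.925 -0.029 -0.173] shift t [ 0.184 -0.065 -0.006] target [473.3 -93.3 215. ]
```

```bash
python3 -m creep '[{"wx":1.4,"wy":0,"wz":0,"tx":0.18,"ty":-0.06,"tz":0,"gripper":45},{"wx":2.8,"wy":0,"wz":0,"tx":0.18,"ty":-0.06,"tz":0,"gripper":45},{"wx":4.2,"wy":0,"wz":0,"tx":0.18,"ty":-0.06,"tz":0,"gripper":45},{"wx":5.6,"wy":0,"wz":0,"tx":0.18,"ty":-0.06,"tz":0,"gripper":45},{"wx":7,"wy":0,"wz":-0.1,"tx":0.18,"ty":-0.06,"tz":0,"gripper":45}]'
python3 - <<'E'
from h import *
from bench import ctrl
st(ctrl);plan(ctrl,(-75,-30,215),'y')
E
```

```text
time: 11.1
eef_pos: [473.5, -93.3, 216.0]
tcp_rot: [0.705, 0.078, -0.7, 0.082]
contact_force: [-0.1, -0.7, 0.1]
grip_width: 45.0
t 11.1 case [-74.82 -29.96 215.95] Fcase [-0.23 -0.65  0.14] M [ 0.02  0.01 -0.02] j [-0.3  -0.2   1.82 -0.    1.52  1.05] gw 45.0
[[0.007, 0.224, -0.974], [-0.005, -0.974, -0.224], [-1.0, 0.006, -0.005]]
turn w [ 0.871 -0.055 -0.054] shift t [0.019 0.    0.004] target [473.3 -93.3 215. ]
```

```bash
python3 -m creep '[{"wx":0.87,"wy":-0.05,"wz":-0.05,"tx":0.5,"ty":0,"tz":0,"gripper":45},{"wx":0.87,"wy":-0.05,"wz":-0.05,"tx":0.9,"ty":0,"tz":0,"gripper":45},{"wx":0.87,"wy":-0.05,"wz":-0.05,"tx":1.15,"ty":0,"tz":0,"gripper":45},{"wx":0.87,"wy":-0.05,"wz":-0.05,"tx":1.3,"ty":0,"tz":0,"gripper":45},{"wx":0.87,"wy":-0.05,"wz":-0.05,"tx":1.3,"ty":0,"tz":0,"gripper":45}]'
python3 - <<'E'
from h import *
from bench import ctrl
st(ctrl);plan(ctrl,(-75,-30,111),'y')
f=ctrl.grab_frame("scene")["img"][145:285,175:345]
cv2.imwrite("pics/s4.png",cv2.resize(f,None,fx=4.2,fy=4.2,interpolation=cv2.INTER_CUBIC))
E
```

```text
time: 11.6
eef_pos: [473.4, -93.3, 150.3]
tcp_rot: [-0.705, -0.048, 0.706, -0.048]
contact_force: [0.2, 0.3, 0.2]
grip_width: 44.9
t 11.6 case [-74.91 -29.97 150.28] Fcase [0.22 0.27 0.17] M [ 0.04  0.01 -0.  ] j [-0.3  -0.15  1.89 -0.    1.4   1.13] gw 44.9
[[-0.001, 0.135, -0.991], [0.0, -0.991, -0.135], [-1.0, -0.0, 0.001]]
turn w [0.006 0.008 0.003] shift t [0.786 0.001 0.001] target [473.3 -93.3 111. ]
```

View pics/s4.png

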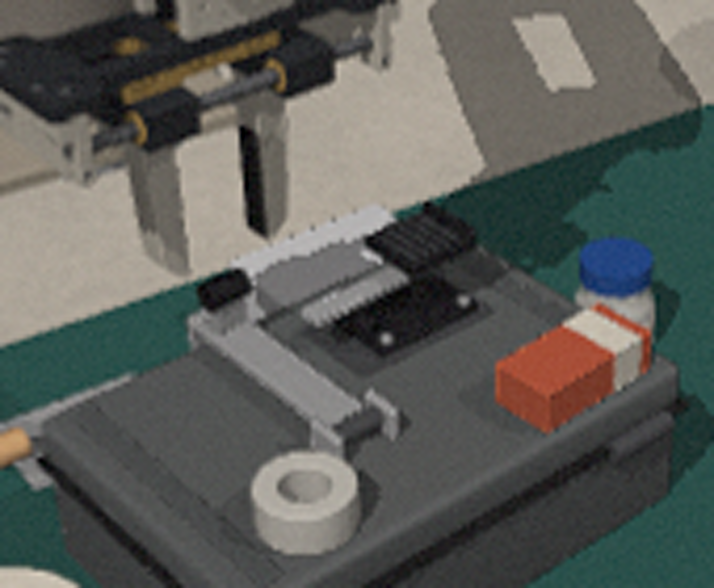

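The fingers straddle the bar: tips at (185,270) and (270,235), bar at (225,290). I'll descend and grip.

```bash
python3 -m creep '[{"wx":0,"wy":0,"wz":0,"tx":0.3,"ty":0,"tz":0,"gripper":45},{"wx":0,"wy":0,"wz":0,"tx":0.55,"ty":0,"tz":0,"gripper":45},{"wx":0,"wy":0,"wz":0,"tx":0.7,"ty":0,"tz":0,"gripper":45},{"wx":0,"wy":0,"wz":0,"tx":0.78,"ty":0,"tz":0,"gripper":45},{"wx":0,"wy":0,"wz":0,"tx":0.78,"ty":0,"tz":0,"gripper":45}]'
python3 - <<'E'
from h import *
from bench import ctrl
st(ctrl);plan(ctrl,(-75,-30,111),'y')
E
python3 -m creep '[{"wx":0,"wy":0,"wz":0,"tx":0,"ty":0,"tz":0,"gripper":34},{"wx":0,"wy":0,"wz":0,"tx":0,"ty":0,"tz":0,"gripper":28},{"wx":0,"wy":0,"wz":0,"tx":0,"ty":0,"tz":0,"gripper":24},{"wx":0,"wy":0,"wz":0,"tx":0,"ty":0,"tz":0,"gripper":20},{"wx":0,"wy":0,"wz":0,"tx":0,"ty":0,"tz":0,"gripper":16}]' 20
python3 - <<'E'
from h import *
from bench import ctrl
st(ctrl)
f=ctrl.grab_frame("scene")["img"][145:285,175:345]
cv2.imwrite("pics/s5.png",cv2.resize(f,None,fx=4.2,fy=4.2,interpolation=cv2.INTER_CUBIC))
E
```

```text
time: 12.15
eef_pos: [473.3, -93.3, 111.2]
tcp_rot: [-0.705, -0.048, 0.706, -0.048]
contact_force: [0.4, -0.0, -0.0]
grip_width: 45.2
t 12.15 case [-75.   -29.98 111.2 ] Fcase [ 0.41 -0.07 -0.01] M [ 0.04  0.03 -0.  ] j [-0.3  -0.11  1.93 -0.    1.32  1.13] gw 45.2
[[-0.001, 0.135, -0.991], [0.0, -0.991, -0.135], [-1.0, -0.0, 0.001]]
turn w [0.005 0.011 0.004] shift t [0.004 0.    0.   ] target [473.3 -93.3 111. ]
time: 12.65
eef_pos: [473.5, -92.8, 111.6]
tcp_rot: [-0.705, -0.048, 0.706, -0.048]
contact_force: [-1.0, 4.4, 2.9]
grip_width: 23.8
t 12.65 case [-74.73 -29.47 111.58] Fcase [-0.39  4.53  2.89] M [ 0.74  0.09 -0.04] j [-0.3  -0.11  1.93  0.    1.32  1.13] gw 23.8
[[-0.001, 0.135, -0.991], [0.001, -0.991, -0.135], [-1.0, -0.001, 0.001]]
```

View pics/s5.png

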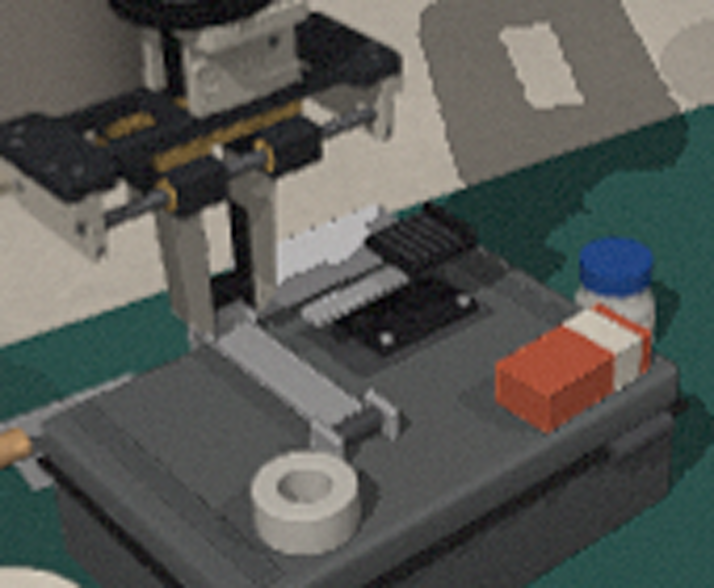

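```bash
python3 - <<'E'
import numpy as np
f=lambda t:np.array([-105*np.cos(t)+26*np.sin(t),26*np.cos(t)+105*np.sin(t)])
for t in np.arange(.1,1.71,.1):print(round(t,2),"tx",round(-(f(t)-f(0))[1]/50,3),"tz",round(-(f(t)-f(0))[0]/50,3))
E
python3 -m creep '[{"wx":0,"wy":0,"wz":0,"tx":-0.1,"ty":0,"tz":-0.03,"gripper":16},{"wx":0,"wy":0,"wz":0,"tx":-0.2,"ty":0,"tz":-0.06,"gripper":16},{"wx":0,"wy":0,"wz":0,"tx":-0.3,"ty":0,"tz":-0.1,"gripper":16},{"wx":0,"wy":0,"wz":0,"tx":-0.4,"ty":0,"tz":-0.14,"gripper":16},{"wx":0,"wy":0,"wz":0,"tx":-0.4,"ty":0,"tz":-0.14,"gripper":16}]' 
python3 - <<'E'
from h import *
from bench import ctrl
st(ctrl)
E
```

```text
0.1 tx -0.207 tz -0.062
0.2 tx -0.407 tz -0.145
0.3 tx -0.597 tz -0.247
0.4 tx -0.777 tz -0.368
0.5 tx -0.943 tz -0.506
0.6 tx -1.095 tz -0.66
0.7 tx -1.231 tz -0.829
0.8 tx -1.349 tz -1.01
0.9 tx -1.448 tz -1.202
1.0 tx -1.528 tz -1.403
1.1 tx -1.587 tz -1.611
1.2 tx -1.626 tz -1.824
1.3 tx -1.643 tz -2.039
1.4 tx -1.638 tz -2.256
1.5 tx -1.612 tz -2.47
1.6 tx -1.564 tz -2.681
1.7 tx -1.495 tz -2.886
time: 13.2
eef_pos: [480.7, -91.7, 132.4]
tcp_rot: [-0.705, -0.048, 0.706, -0.048]
contact_force: [-2.5, 1.9, -0.9]
grip_width: 23.8
t 13.2 case [-67.43 -29.42 132.42] Fcase [-2.22  2.19 -0.95] M [ 0.53  0.49 -0.01] j [-0.29 -0.11  1.89  0.    1.36  1.14] gw 23.8
[[-0.001, 0.135, -0.991], [0.001, -0.991, -0.135], [-1.0, -0.001, 0.0]]
```

```bash
python3 -m creep '[{"wx":0,"wy":0,"wz":0,"tx":-0.18,"ty":0,"tz":-0.1,"gripper":16},{"wx":0,"wy":0,"wz":0,"tx":-0.36,"ty":0,"tz":-0.22,"gripper":16},{"wx":0,"wy":0,"wz":0,"tx":-0.53,"ty":0,"tz":-0.36,"gripper":16},{"wx":0,"wy":0,"wz":0,"tx":-0.68,"ty":0,"tz":-0.51,"gripper":16},{"wx":0,"wy":0,"wz":0,"tx":-0.68,"ty":0,"tz":-0.51,"gripper":16}]' 
python3 - <<'E'
from h import *
from bench import ctrl
st(ctrl)
f=ctrl.grab_frame("scene")["img"][125:285,175:345]
cv2.imwrite("pics/s6.png",cv2.resize(f,None,fx=3.7,fy=3.7,interpolation=cv2.INTER_CUBIC))
E
```

```text
time: 13.7
eef_pos: [507.8, -88.2, 168.3]
tcp_rot: [0.706, 0.048, -0.705, 0.048]
contact_force: [-3.4, 2.5, 3.1]
grip_width: 23.4
t 13.7 case [-40.12 -29.55 168.29] Fcase [-2.99  2.96  3.07] M [ 0.55  0.45 -0.04] j [-0.27 -0.07  1.79  0.    1.42  1.16] gw 23.4
[[0.002, 0.136, -0.991], [0.001, -0.991, -0.136], [-1.0, -0.001, -0.002]]
```

View pics/s6.png

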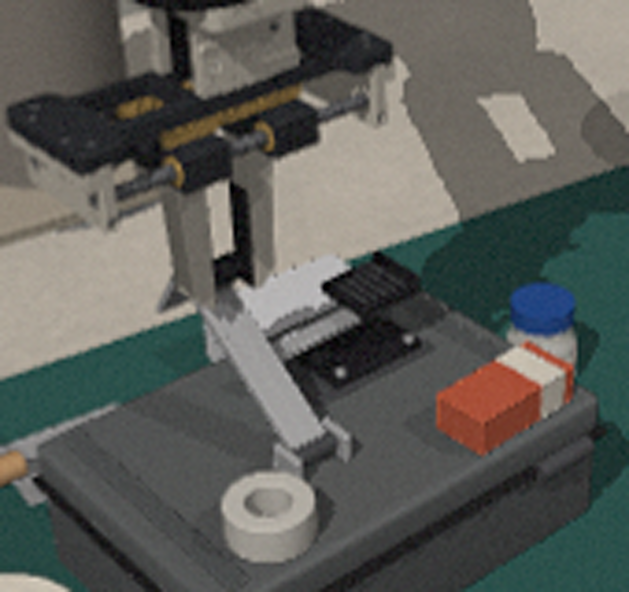

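```bash
python3 -m creep '[{"wx":0,"wy":0,"wz":0,"tx":-0.11,"ty":0,"tz":-0.14,"gripper":16},{"wx":0,"wy":0,"wz":0,"tx":-0.23,"ty":0,"tz":-0.32,"gripper":16},{"wx":0,"wy":0,"wz":0,"tx":-0.33,"ty":0,"tz":-0.51,"gripper":16},{"wx":0,"wy":0,"wz":0,"tx":-0.41,"ty":0,"tz":-0.71,"gripper":16},{"wx":0,"wy":0,"wz":0,"tx":-0.41,"ty":0,"tz":-0.72,"gripper":16}]' 
python3 - <<'E'
from h import *
from bench import ctrl
st(ctrl)
E
```

```text
time: 14.25
eef_pos: [543.8, -83.4, 188.9]
tcp_rot: [0.706, 0.048, -0.705, 0.048]
contact_force: [-2.2, 2.4, 2.8]
grip_width: 23.7
t 14.25 case [ -3.84 -29.62 188.86] Fcase [-1.89  2.71  2.81] M [ 0.4   0.47 -0.06] j [-0.25  0.01  1.67  0.    1.46  1.19] gw 23.7
[[0.002, 0.136, -0.991], [0.001, -0.991, -0.136], [-1.0, -0.0, -0.002]]
```

```bash
python3 -m creep '[{"wx":0,"wy":0,"wz":0,"tx":-0.06,"ty":0,"tz":-0.19,"gripper":16},{"wx":0,"wy":0,"wz":0,"tx":-0.1,"ty":0,"tz":-0.4,"gripper":16},{"wx":0,"wy":0,"wz":0,"tx":-0.11,"ty":0,"tz":-0.62,"gripper":16},{"wx":0,"wy":0,"wz":0,"tx":-0.11,"ty":0,"tz":-0.84,"gripper":16},{"wx":0,"wy":0,"wz":0,"tx":-0.11,"ty":0,"tz":-0.84,"gripper":16}]' 
python3 - <<'E'
from h import *
from bench import ctrl
st(ctrl)
E
```

```text
time: 14.75
eef_pos: [586.2, -77.7, 194.7]
tcp_rot: [0.707, 0.048, -0.704, 0.048]
contact_force: [-0.6, 1.7, 2.4]
grip_width: 23.4
t 14.75 case [ 38.97 -29.74 194.74] Fcase [-0.33  1.74  2.42] M [0.31 0.16 0.  ] j [-0.22  0.12  1.55  0.    1.47  1.21] gw 23.4
[[0.003, 0.136, -0.991], [0.0, -0.991, -0.136], [-1.0, 0.0, -0.004]]
```

```bash
python3 -m creep '[{"wx":0,"wy":0,"wz":0,"tx":0.02,"ty":0,"tz":-0.12,"gripper":16},{"wx":0,"wy":0,"wz":0,"tx":0.04,"ty":0,"tz":-0.24,"gripper":16},{"wx":0,"wy":0,"wz":0,"tx":0.06,"ty":0,"tz":-0.34,"gripper":16},{"wx":0,"wy":0,"wz":0,"tx":0.07,"ty":0,"tz":-0.38,"gripper":16},{"wx":0,"wy":0,"wz":0,"tx":0.07,"ty":0,"tz":-0.38,"gripper":16}]' 
python3 - <<'E'
from h import *
from bench import ctrl
st(ctrl)
f=ctrl.grab_frame("scene")["img"][105:285,175:345]
cv2.imwrite("pics/s7.png",cv2.resize(f,None,fx=3.3,fy=3.3,interpolation=cv2.INTER_CUBIC))
E
```

```text
time: 15.25
eef_pos: [605.9, -75.1, 191.7]
tcp_rot: [0.707, 0.048, -0.704, 0.048]
contact_force: [0.5, 2.3, 4.4]
grip_width: 23.6
t 15.25 case [ 58.87 -29.81 191.69] Fcase [0.75 2.19 4.43] M [0.35 0.11 0.03] j [-0.21  0.17  1.5   0.    1.47  1.23] gw 23.6
[[0.005, 0.137, -0.991], [0.0, -0.991, -0.137], [-1.0, 0.0, -0.005]]
```

View pics/s7.png

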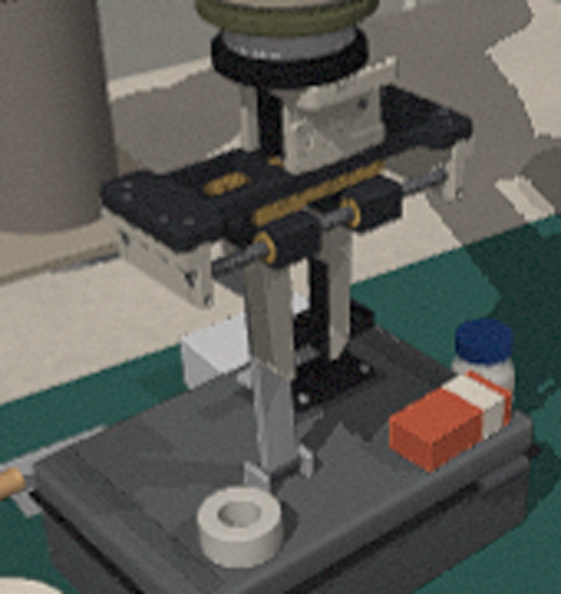

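```bash
python3 -m creep '[{"wx":0,"wy":0,"wz":0,"tx":0,"ty":0,"tz":0,"gripper":30},{"wx":0,"wy":0,"wz":0,"tx":0,"ty":0,"tz":0,"gripper":40},{"wx":0,"wy":0,"wz":0,"tx":0,"ty":0,"tz":0,"gripper":48},{"wx":0,"wy":0,"wz":0,"tx":0,"ty":0,"tz":0,"gripper":48},{"wx":0,"wy":0,"wz":0,"tx":0,"ty":0,"tz":0,"gripper":48}]'
python3 -m creep '[{"wx":0,"wy":0,"wz":0,"tx":-0.2,"ty":0,"tz":0,"gripper":48},{"wx":0,"wy":0,"wz":0,"tx":-0.6,"ty":0,"tz":0,"gripper":48},{"wx":0,"wy":0,"wz":0,"tx":-1.1,"ty":0,"tz":0,"gripper":48},{"wx":0,"wy":0,"wz":0,"tx":-1.6,"ty":0,"tz":0,"gripper":48},{"wx":0,"wy":0,"wz":0,"tx":-1.6,"ty":0,"tz":0,"gripper":48}]'
python3 - <<'E'
from h import *
from bench import ctrl
st(ctrl)
f=ctrl.grab_frame("scene")["img"][105:285,175:345]
cv2.imwrite("pics/s8.png",cv2.resize(f,None,fx=3.3,fy=3.3,interpolation=cv2.INTER_CUBIC))
E
```

```text
time: 15.8
eef_pos: [605.7, -75.2, 191.5]
tcp_rot: [0.707, 0.048, -0.704, 0.048]
contact_force: [0.1, -0.0, 0.4]
grip_width: 47.9
time: 16.3
eef_pos: [607.4, -75.7, 277.3]
tcp_rot: [0.71, 0.048, -0.701, 0.049]
contact_force: [0.4, -0.2, 0.8]
grip_width: 47.7
t 16.3 case [ 60.21 -30.54 277.26] Fcase [ 0.37 -0.29  0.75] M [ 0.06 -0.02  0.04] j [-0.21  0.13  1.38  0.    1.62  1.23] gw 47.7
[[0.013, 0.136, -0.991], [-0.002, -0.991, -0.136], [-1.0, 0.003, -0.012]]
```

View pics/s8.png

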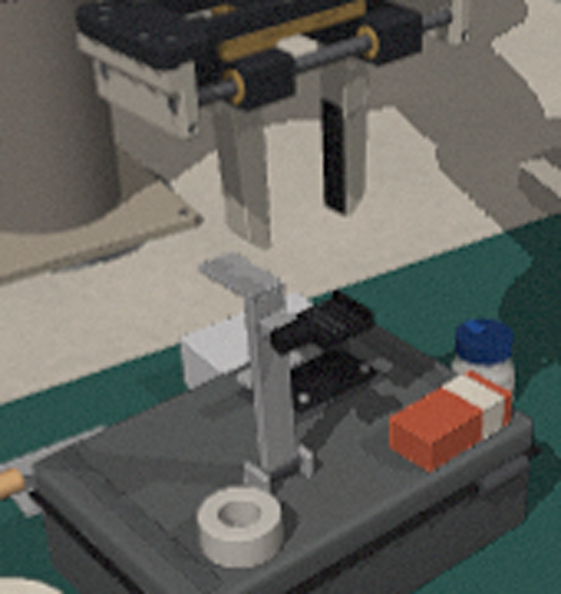

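```bash
python3 -m creep '[{"wx":0,"wy":0,"wz":0,"tx":-0.5,"ty":0.3,"tz":0,"gripper":48},{"wx":0,"wy":0,"wz":0,"tx":-0.7,"ty":1,"tz":0.3,"gripper":48},{"wx":0,"wy":0,"wz":0,"tx":-0.7,"ty":1.8,"tz":0.8,"gripper":48},{"wx":0,"wy":0,"wz":0,"tx":-0.7,"ty":2.6,"tz":1.3,"gripper":48},{"wx":0,"wy":0,"wz":0,"tx":-0.7,"ty":3.4,"tz":1.8,"gripper":48}]'
python3 -m creep '[{"wx":0,"wy":0,"wz":0,"tx":0,"ty":0.8,"tz":0.3,"gripper":48},{"wx":0,"wy":0,"wz":0,"tx":0,"ty":1.6,"tz":0.8,"gripper":48},{"wx":0,"wy":0,"wz":0,"tx":0,"ty":1.8,"tz":1,"gripper":48},{"wx":0,"wy":0,"wz":0,"tx":0,"ty":1.8,"tz":1,"gripper":48}]'
python3 - <<'E'
from h import *
from bench import ctrl
st(ctrl)
f=ctrl.grab_frame("scene")["img"];cv2.imwrite("pics/s9.png",cv2.resize(f[145:285,205:345],None,fx=4.2,fy=4.2,interpolation=cv2.INTER_CUBIC))
f=ctrl.grab_frame("top")["img"];cv2.imwrite("pics/t9.png",cv2.resize(f[160:275,235:385],None,fx=5,fy=5,interpolation=cv2.INTER_CUBIC))
cv2.imwrite("pics/t9full.png",f)
for th in(1.5,1.57,1.64):
    c,s=np.cos(th),np.sin(th);X=(30-105*c+26*s,-30,100+26*c+105*s);w=case(P,X)
    print(th,np.round((proj("scene",w)+.38-[205,145])*4.2),np.round((proj("top",w)+.4-[235,160])*5))
    X=(30-105*c,-30,100+105*s);w=case(P,X)
    print("lever",np.round((proj("scene",w)+.38-[205,145])*4.2),np.round((proj("top",w)+.4-[235,160])*5))
w=case(P,(-35,62.6,137));print("tab",np.round((proj("scene",w)+.38-[205,145])*4.2),np.round((proj("top",w)+.4-[235,160])*5))
E
```

```text
time: 16.85
eef_pos: [539.2, -257.3, 308.1]
tcp_rot: [0.708, 0.048, -0.702, 0.049]
contact_force: [0.4, -1.0, -0.0]
grip_width: 48.1
time: 17.25
eef_pos: [500.3, -354.8, 306.4]
tcp_rot: [0.708, 0.048, -0.703, 0.047]
contact_force: [0.6, 0.3, -0.3]
grip_width: 48.1
t 17.25 case [ -83.45 -292.78  306.41] Fcase [ 0.67  0.2  -0.27] M [0.01 0.03 0.02] j [-0.7   0.14  1.32  0.01  1.68  0.73] gw 48.1
[[0.007, 0.134, -0.991], [0.001, -0.991, -0.134], [-1.0, -0.0, -0.007]]
1.5 [246. 253.] [434. 109.]
lever [210. 233.] [444. 170.]
1.57 [257. 263.] [431.  93.]
lever [220. 239.] [441. 153.]
1.64 [268. 274.] [428.  77.]
lever [230. 246.] [438. 136.]
tab [290. 236.] [246. 351.]
```

View pics/s9.png

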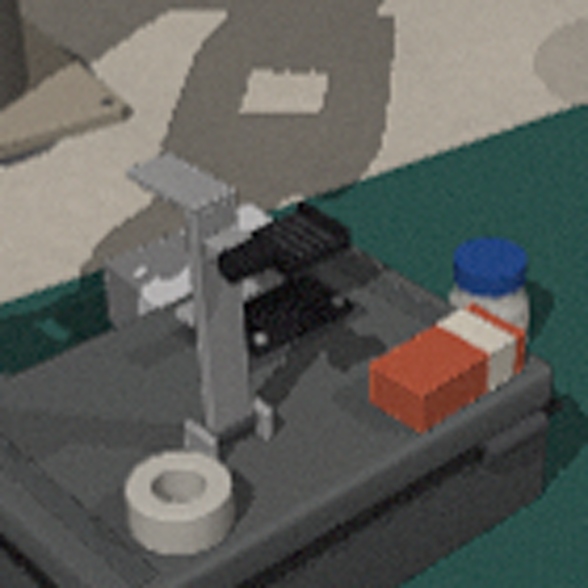

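View pics/t9.png

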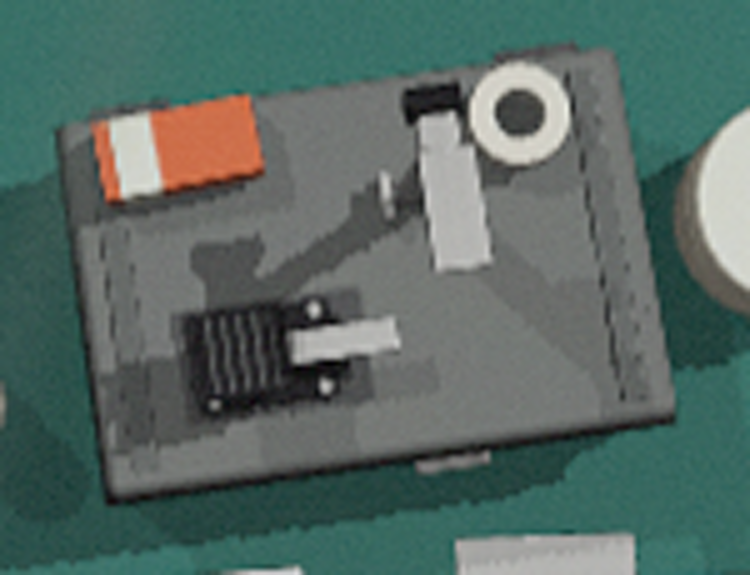

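View pics/t9full.png

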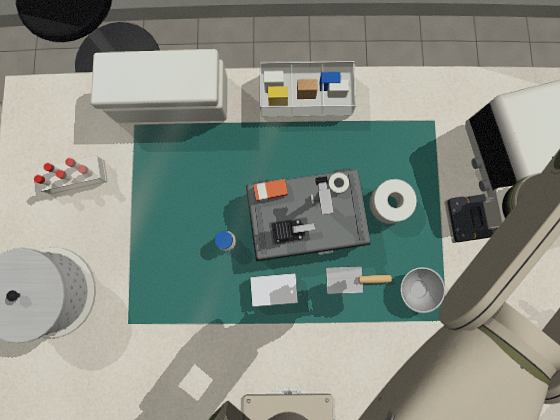

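```bash
python3 - <<'E'
from h import *
from bench import ctrl
a=ctrl.grab_frame("top")["img"][170:220,305:355];b=ctrl.grab_frame("scene")["img"][180:250,230:290]
def draw(img,cam,u0,v0,k,th):
    im=cv2.resize(img,None,fx=k,fy=k,interpolation=cv2.INTER_CUBIC)
    c,s=np.cos(th),np.sin(th)
    M=lambda d,h,y:case(P,(30-d*c+h*s,-30+y,100+h*c+d*s)) # d along lever, h above axis
    px=lambda w:tuple(int(round(z)) for z in ((proj(cam,w)+.5-[u0,v0])*k))
    for y in(-12,12):
        pts=[px(M(105+8*np.cos(q),26+8*np.sin(q),y)) for q in np.linspace(0,2*np.pi,24)]
        cv2.polylines(im,[np.array(pts)],True,(0,255,255),1)
        cv2.line(im,px(M(0,4,y)),px(M(105,4,y)),(0,0,255),1);cv2.line(im,px(M(0,-4,y)),px(M(105,-4,y)),(0,255,0),1)
    return im
for th in(1.5,1.57):
    cv2.imwrite(f"pics/fit{th}.png",np.hstack([cv2.resize(draw(a,"top",305,170,10,th),(400,400)),cv2.resize(draw(b,"scene",230,180,10,th),(360,420))[:400]]))
E
```

```text
(no output)
```

View pics/fit1.5.png

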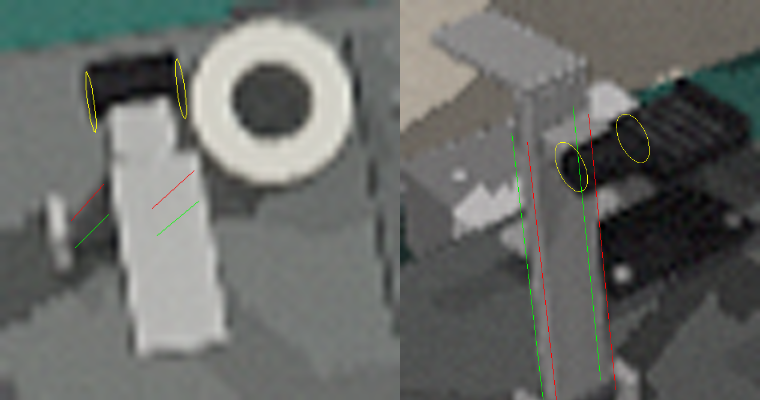

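View pics/fit1.57.png

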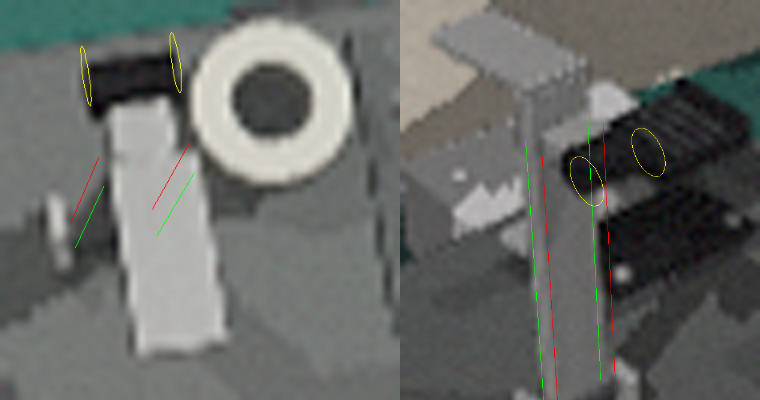

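```bash
python3 - <<'E'
from h import *
from bench import ctrl
st(ctrl);plan(ctrl,(51,-30,300),'y')
E
```

```text
t 17.45 case [ -80.63 -290.05  307.58] Fcase [ 0.19  0.54 -0.28] M [ 0.03 -0.02 -0.02] j [-0.7   0.14  1.32  0.01  1.68  0.73] gw 48.2
[[0.009, 0.139, -0.99], [0.0, -0.99, -0.139], [-1.0, 0.001, -0.009]]
turn w [ 0.04  -0.082 -0.007] shift t [ 0.171 -5.19  -2.653] target [598.2 -76.4 300. ]
```

```bash
python3 -m creep '[{"wx":0,"wy":0,"wz":0,"tx":0,"ty":-0.8,"tz":-0.4,"gripper":48},{"wx":0,"wy":0,"wz":0,"tx":0,"ty":-1.6,"tz":-0.8,"gripper":48},{"wx":0,"wy":0,"wz":0,"tx":0,"ty":-2.4,"tz":-1.2,"gripper":48},{"wx":0,"wy":0,"wz":0,"tx":0,"ty":-3.2,"tz":-1.6,"gripper":48},{"wx":0,"wy":0,"wz":0,"tx":0,"ty":-4,"tz":-2.05,"gripper":48}]'
python3 -m creep '[{"wx":0.04,"wy":-0.08,"wz":0,"tx":0,"ty":-0.6,"tz":-0.3,"gripper":48},{"wx":0.04,"wy":-0.08,"wz":0,"tx":0,"ty":-1,"tz":-0.5,"gripper":48},{"wx":0.04,"wy":-0.08,"wz":0,"tx":0,"ty":-1.19,"tz":-0.6,"gripper":48},{"wx":0.04,"wy":-0.08,"wz":0,"tx":0,"ty":-1.19,"tz":-0.6,"gripper":48}]'
python3 - <<'E'
from h import *
from bench import ctrl
st(ctrl);plan(ctrl,(51,-30,190),'y')
E
```

```text
time: 17.95
eef_pos: [577.1, -136.0, 308.7]
tcp_rot: [0.709, 0.05, -0.702, 0.05]
contact_force: [-0.1, -1.0, 0.6]
grip_width: 48.2
time: 18.35
eef_pos: [598.7, -70.6, 309.0]
tcp_rot: [0.706, 0.049, -0.705, 0.05]
contact_force: [0.4, -0.4, -0.4]
grip_width: 47.9
t 18.35 case [ 52.28 -24.37 308.96] Fcase [ 0.33 -0.46 -0.43] M [-0.03  0.02 -0.03] j [-0.2   0.12  1.34 -0.    1.68  1.23] gw 47.9
[[0.001, 0.14, -0.99], [-0.001, -0.99, -0.14], [-1.0, 0.001, -0.001]]
turn w [ 0.054 -0.01  -0.006] shift t [2.379 0.111 0.029] target [598.2 -76.4 190. ]
```

```bash
python3 -m creep '[{"wx":0.05,"wy":0,"wz":0,"tx":0.2,"ty":0.11,"tz":0.03,"gripper":48},{"wx":0.05,"wy":0,"wz":0,"tx":0.7,"ty":0.11,"tz":0.03,"gripper":48},{"wx":0.05,"wy":0,"wz":0,"tx":1.1,"ty":0.11,"tz":0.03,"gripper":48},{"wx":0.05,"wy":0,"wz":0,"tx":1.1,"ty":0.11,"tz":0.03,"gripper":48}]'
python3 - <<'E'
from h import *
from bench import ctrl
st(ctrl);plan(ctrl,(51,-29.7,188),'y')
E
```

```text
time: 18.75
eef_pos: [595.6, -77.7, 249.4]
tcp_rot: [-0.704, -0.047, 0.707, -0.047]
contact_force: [0.2, -0.5, -0.1]
grip_width: 48.0
t 18.75 case [ 48.25 -30.95 249.37] Fcase [ 0.14 -0.52 -0.06] M [0.04 0.02 0.  ] j [-0.21  0.13  1.44 -0.    1.58  1.22] gw 48.0
[[-0.006, 0.133, -0.991], [0.0, -0.991, -0.133], [-1.0, -0.001, 0.005]]
turn w [-0.017  0.052  0.012] shift t [ 1.227 -0.024 -0.062] target [598.1 -76.1 188. ]
```

```bash
python3 -m creep '[{"wx":0,"wy":0.05,"wz":0,"tx":0.3,"ty":-0.02,"tz":-0.06,"gripper":48},{"wx":0,"wy":0.05,"wz":0,"tx":0.65,"ty":-0.02,"tz":-0.06,"gripper":48},{"wx":0,"wy":0.05,"wz":0,"tx":1.0,"ty":-0.02,"tz":-0.06,"gripper":48},{"wx":0,"wy":0.05,"wz":0,"tx":1.22,"ty":-0.02,"tz":-0.06,"gripper":48},{"wx":0,"wy":0.05,"wz":0,"tx":1.22,"ty":-0.02,"tz":-0.06,"gripper":48}]'
python3 -m creep '[{"wx":0,"wy":0,"wz":0,"tx":0,"ty":0,"tz":0,"gripper":34},{"wx":0,"wy":0,"wz":0,"tx":0,"ty":0,"tz":0,"gripper":28},{"wx":0,"wy":0,"wz":0,"tx":0,"ty":0,"tz":0,"gripper":24},{"wx":0,"wy":0,"wz":0,"tx":0,"ty":0,"tz":0,"gripper":20},{"wx":0,"wy":0,"wz":0,"tx":0,"ty":0,"tz":0,"gripper":16}]' 30
python3 - <<'E'
from h import *
from bench import ctrl
st(ctrl)
E
```

```text
time: 19.25
eef_pos: [597.1, -76.9, 187.0]
tcp_rot: [-0.705, -0.047, 0.707, -0.046]
contact_force: [-0.2, -0.2, 0.4]
grip_width: 48.1
time: 19.75
eef_pos: [597.5, -76.3, 188.0]
tcp_rot: [-0.705, -0.048, 0.706, -0.046]
contact_force: [-1.5, 4.1, 3.9]
grip_width: 24.3
t 19.75 case [ 50.38 -29.83 187.99] Fcase [-0.96  4.24  3.91] M [0.65 0.18 0.  ] j [-0.21  0.15  1.52  0.    1.47  1.22] gw 24.3
[[-0.002, 0.132, -0.991], [0.002, -0.991, -0.132], [-1.0, -0.002, 0.001]]
```

```bash
python3 -m creep '[{"wx":0,"wy":0,"wz":0,"tx":0.01,"ty":0,"tz":-0.06,"gripper":16},{"wx":0,"wy":0,"wz":0,"tx":0.02,"ty":0,"tz":-0.1,"gripper":16},{"wx":0,"wy":0,"wz":0,"tx":0.03,"ty":0,"tz":-0.13,"gripper":16},{"wx":0,"wy":0,"wz":0,"tx":0.03,"ty":0,"tz":-0.14,"gripper":16},{"wx":0,"wy":0,"wz":0,"tx":0.03,"ty":0,"tz":-0.14,"gripper":16}]'
python3 - <<'E'
from h import *
from bench import ctrl
st(ctrl)
E
python3 -m creep '[{"wx":0,"wy":0,"wz":0,"tx":0,"ty":0,"tz":0,"gripper":30},{"wx":0,"wy":0,"wz":0,"tx":0,"ty":0,"tz":0,"gripper":40},{"wx":0,"wy":0,"wz":0,"tx":0,"ty":0,"tz":0,"gripper":48},{"wx":0,"wy":0,"wz":0,"tx":0,"ty":0,"tz":0,"gripper":48},{"wx":0,"wy":0,"wz":0,"tx":0,"ty":0,"tz":0,"gripper":48}]'
python3 -m creep '[{"wx":0,"wy":0,"wz":0,"tx":-0.2,"ty":0,"tz":0,"gripper":48},{"wx":0,"wy":0,"wz":0,"tx":-0.6,"ty":0,"tz":0,"gripper":48},{"wx":0,"wy":0,"wz":0,"tx":-1.1,"ty":0,"tz":0,"gripper":48},{"wx":0,"wy":0,"wz":0,"tx":-1.6,"ty":0,"tz":0,"gripper":48},{"wx":0,"wy":0,"wz":0,"tx":-2.2,"ty":0,"tz":0,"gripper":48}]'
python3 -m creep '[{"wx":0,"wy":0,"wz":0,"tx":-0.2,"ty":0.8,"tz":0.3,"gripper":48},{"wx":0,"wy":0,"wz":0,"tx":-0.2,"ty":1.6,"tz":0.6,"gripper":48},{"wx":0,"wy":0,"wz":0,"tx":-0.2,"ty":2.4,"tz":1.1,"gripper":48},{"wx":0,"wy":0,"wz":0,"tx":-0.2,"ty":3.2,"tz":1.6,"gripper":48},{"wx":0,"wy":0,"wz":0,"tx":-0.2,"ty":4,"tz":2,"gripper":48}]'
python3 -m creep '[{"wx":0,"wy":0,"wz":0,"tx":0,"ty":0.6,"tz":0.3,"gripper":48},{"wx":0,"wy":0,"wz":0,"tx":0,"ty":1.0,"tz":0.5,"gripper":48},{"wx":0,"wy":0,"wz":0,"tx":0,"ty":1.0,"tz":0.5,"gripper":48}]'
```

```text
time: 20.25
eef_pos: [604.5, -75.3, 186.4]
tcp_rot: [-0.705, -0.048, 0.706, -0.046]
contact_force: [-2.6, 1.5, 2.0]
grip_width: 24.0
t 20.25 case [ 57.45 -29.81 186.41] Fcase [-2.37  1.82  2.02] M [ 0.29  0.67 -0.06] j [-0.21  0.17  1.5   0.    1.47  1.23] gw 24.0
[[-0.002, 0.132, -0.991], [0.002, -0.991, -0.132], [-1.0, -0.002, 0.001]]
time: 20.75
eef_pos: [604.6, -75.4, 186.4]
tcp_rot: [-0.705, -0.048, 0.706, -0.046]
contact_force: [-0.0, -0.2, 0.5]
grip_width: 47.9
time: 21.25
eef_pos: [604.4, -75.6, 297.5]
tcp_rot: [-0.705, -0.048, 0.706, -0.046]
contact_force: [0.2, -0.1, -0.4]
grip_width: 47.8
time: 21.75
eef_pos: [530.8, -288.8, 308.5]
tcp_rot: [-0.705, -0.047, 0.706, -0.046]
contact_force: [1.6, -0.1, 0.3]
grip_width: 48.0
time: 22.05
eef_pos: [511.2, -344.6, 309.1]
tcp_rot: [-0.705, -0.046, 0.706, -0.045]
contact_force: [0.3, 0.9, 0.7]
grip_width: 48.1
```

```bash
python3 - <<'E'
from h import *
from bench import ctrl
st(ctrl)
f1=ctrl.grab_frame("top")["img"];f2=ctrl.grab_frame("scene")["img"]
cv2.imwrite("pics/tf.png",f1);cv2.imwrite("pics/sf.png",f2)
a=f1[170:220,305:355];b=f2[180:250,230:290]
def draw(img,cam,u0,v0,k,th):
    im=cv2.resize(img,None,fx=k,fy=k,interpolation=cv2.INTER_CUBIC)
    c,s=np.cos(th),np.sin(th)
    M=lambda d,h,y:case(P,(30-d*c+h*s,-30+y,100+h*c+d*s))
    px=lambda w:tuple(int(round(z)) for z in ((proj(cam,w)+.5-[u0,v0])*k))
    for y in(-12,12):
        pts=[px(M(105+8*np.cos(q),26+8*np.sin(q),y)) for q in np.linspace(0,2*np.pi,24)]
        cv2.polylines(im,[np.array(pts)],True,(0,255,255),1)
    return im
th=1.57
cv2.imwrite("pics/fitb.png",np.hstack([cv2.resize(draw(a,"top",305,170,10,th),(400,400)),cv2.resize(draw(b,"scene",230,180,10,th),(360,420))[:400]]))
d=cv2.absdiff(f1,cv2.imread("pics/top0.png")).max(2)
print("diff boxes",[tuple(int(q) for q in s) for s in cv2.connectedComponentsWithStats((cv2.medianBlur(d,5)>45).astype(np.uint8))[2][1:] if s[4]>15])
E
```

```text
t 22.05 case [ -71.3  -284.11  309.09] Fcase [0.4  0.87 0.71] M [0.09 0.07 0.04] j [-0.68  0.16  1.3  -0.    1.69  0.77] gw 48.1
[[-0.001, 0.129, -0.992], [0.0, -0.992, -0.129], [-1.0, -0.0, 0.001]]
diff boxes [(298, 130, 262, 290, 16724), (314, 174, 19, 78, 816), (490, 174, 28, 33, 400), (553, 213, 7, 9, 42), (292, 225, 8, 9, 50), (130, 324, 154, 96, 5822), (227, 382, 69, 38, 1681)]
```

View pics/fitb.png

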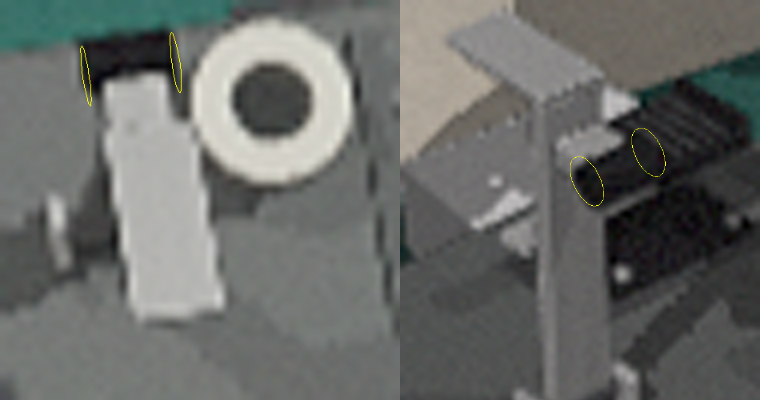

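View pics/sf.png

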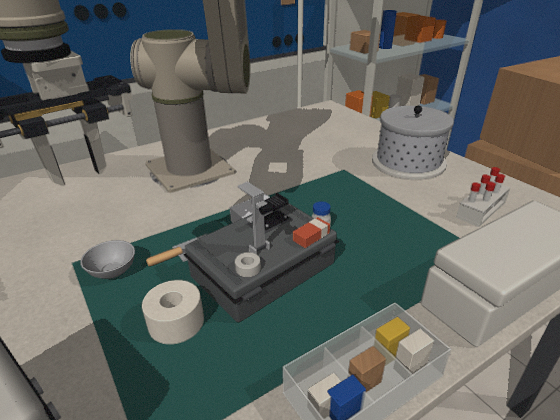

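The bar now sits on the 1.57 rad overlay in both views, the tab is at its stop, and the other things look unmoved. Handing in.

```bash
python3 -m creep '[{"wx":0,"wy":0,"wz":0,"tx":0,"ty":0,"tz":0,"gripper":48},{"wx":0,"wy":0,"wz":0,"tx":0,"ty":0,"tz":0,"gripper":48}]'; python3 -c "
from bench import ctrl
print(ctrl.hand_in())"
```

```text
time: 22.35
eef_pos: [513.2, -340.8, 309.4]
tcp_rot: [0.706, 0.048, -0.705, 0.047]
contact_force: [-0.5, -0.9, -0.3]
grip_width: 47.8
the job is handed in; nothing more can be done
None
```

The case is unlocked: the safety tab is at its stop and the latch lever stands upright. I handed the job in at 22.4 s with the arm clear of everything; no verdict was reported.

- **Safety tab:** By feel, the tab sits about 5 mm high and 1.6 mm toward +y. I pressed it 2.2–2.5 mm down and pushed on its lip until it stopped, about 16 mm along. The highest load I read on it was about 13.3 N, against the 20 N limit; forces were only read at the end of each move. It stayed at the stop when released, and the bolt is clear of the lever.
- **Latch lever:** I gripped the bar by its ends and swung it up. The first picture check read about 1.52 rad, while the tool's position had suggested about 1.6. I gripped it again and added about 0.06 rad. In the last pictures the bar matches upright (1.57 rad), to within about 0.03 rad, in both views.
- **Other things:** Everything on and around the case looked to be in its starting place in the final scene view. The automatic before/after comparison was not conclusive, because the arm and its shadow cover parts of the top view.

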